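# Empty the hanging cup of ceramic balls into the dish

### The job

Lift the steel cup of white ceramic balls by its handle up and off the bar of the rack without spilling any, and, holding it close above the low round dish, tip it so that all eight balls end up in the dish. Then stand the empty cup upright on the round cork mat and let go. Do not shove the dish away or disturb the lenses, the tin and the screwdriver.

Things in the scene. Friction and masses are not known exactly. Their poses are not given: they have to be found in the camera images.
- cup: Steel cup, open on top, 75 mm tall, outer radius 29 mm at base, 40 at rim, wall 4, floor 5, 0.09 to 0.15 kg empty. Origin: centre of underside, z up its axis. Strap and hook on its +x side, handle on its -x side. It starts hanging upright on the rack, +x away from the robot; origin in the rack's frame x -56, z 60 mm, y within 40 mm of the middle.
- cup_grip (a point): Point on the axis of the cup's black handle, at (-75, 0, 91) mm in the cup's frame. The straight handle is 14 mm wide in y, 24 mm thick, 80 mm long; it starts at the cup's wall (x -46, z 50) and rises outwards, 35 degrees off vertical, axis (-0.574, 0, 0.819), to end at (x -92, z 116). The point's axes are the cup's.
- cup_hook (a point): Middle of the underside of the hook's top plate, (53, 0, 100) mm in the cup's frame. A flat strap, 30 mm wide in y, x 40 to 44 mm, z 15 to 104, leads up to a top plate x 40 to 66, and a lip x 62 to 66 hangs down to z 88, pressed on the back of the rack's upper bar. It binds on a plain pull: ease the top towards +x, lift 12 mm or more (say 25), then go to -x.
- cup_rim (a point): Centre of the cup's mouth, 75 mm above its underside.
- rack: Fixed aluminium rack; origin on the table under the middle of its upper bar, y along the bars, cup on the -x side. Two steel bars 12 mm thick, 260 mm long: upper centre x 0, z 154 mm (through the cup's hook); lower x -6, z 80 (the strap leans on it). Posts 25 mm square, 262 tall, at x 12, y +-130. Base plate 110 x 300 x 12 mm.
- rack_beam (a point): Centre of the rack's overhead beam, 25 mm square, 285 mm long along the rack's y; at (-98, 0, 250) mm in the rack's frame. It stands above and in front of the hanging cup and leaves no room to come straight down on the handle. Arms 25 mm square at y +-130, same height, join it to the posts.
- dish: Low round open aluminium dish, loose, 55 mm tall, outer radius 60 mm at the base and 66 mm at the rim, wall 4 mm, floor 5 mm, 0.5 kg. Origin: centre of its underside. It stands to the robot's left or right.
- mat: Round cork mat, radius 65 mm, 4 mm thick, fixed on the table, on the other side of the robot from the dish. Origin: centre of its underside.
- ball0: White ceramic ball 1 of 8, 20 mm in diameter, 12 g; origin at its centre; starts in the cup.
- ball1: White ceramic ball 2 of 8, 20 mm in diameter, 12 g; origin at its centre; starts in the cup.
- ball2: White ceramic ball 3 of 8, 20 mm in diameter, 12 g; origin at its centre; starts in the cup.
- ball3: White ceramic ball 4 of 8, 20 mm in diameter, 12 g; origin at its centre; starts in the cup.
- ball4: White ceramic ball 5 of 8, 20 mm in diameter, 12 g; origin at its centre; starts in the cup.
- ball5: White ceramic ball 6 of 8, 20 mm in diameter, 12 g; origin at its centre; starts in the cup.
- ball6: White ceramic ball 7 of 8, 20 mm in diameter, 12 g; origin at its centre; starts in the cup.
- ball7: White ceramic ball 8 of 8, 20 mm in diameter, 12 g; origin at its centre; starts in the cup.
- lens_a: Bystander: lens in a round holder on a short post, 110 mm tall, base radius 28 mm, loose. Origin: centre of its underside.
- lens_b: Bystander: smaller lens in a round holder on a short post, 102 mm tall, base radius 28 mm, loose. Origin: centre of its underside.
- tin: Bystander: closed aluminium tin, radius 30 mm, 60 mm tall, loose. Origin: centre of its underside.
- driver: Bystander: screwdriver lying on the table, 180 mm long, loose. Origin: under its middle; x along it.
There are look-alikes about, which are no part of the job. Leave any green look-alike of the cup alone. What is shaped like the dish but yellow is not meant.

How it is judged:
By the outcome, as a careful person would: the job done as asked, in the order asked, and still so for the second after the job is handed in, with the robot touching nothing.
It also fails if it takes over 58 s, if anything falls off the work surface, if the arm or the gripper's body presses on something with over 40 N, if the wrist force passes 120 N, or if a joint passes its speed limit or range.

### The arm

A 6-joint arm with a two-finger parallel gripper is mounted at the origin on the work surface. World frame = base frame: x ahead of the robot, y to its left, z up, the work surface at z = 0. Lengths are in m, angles in rad, forces in N, time in s.
With the tool pointing down it reaches from about 0.35 to 0.975 m from the base axis. Payload 4.9 kg.
Tool frame: the origin (TCP) lies at the very end of the fingers, on their centre line; the grasp point (between the pads) lies 19 mm behind it; z points along the fingers, y is the line along which they close (so a half turn about z gives the same grasp; the last joint's range is limited). The gripper opens to 85 mm and grips with 20 to 120 N. Pads are 22 mm wide; open, the fingers measure 114 mm over their backs; the gripper's body (76 mm by 85 mm) begins 54 mm behind the grasp point. The pads swing forward as they close: fully open they stand 13 mm farther back than shut.
Start: joints at [1.104, 0.053, 1.613, -0, 1.476, -0.119], TCP at [0.213, 0.588, 0.231] pointing down, gripper open.
Joint ranges: [-3.01, 3.01], [-1.01, 2.22], [0.06, 2.58], [-1.02, 4.17], [0.09, 2.62], [-3.14, 3.14]. Speed limits (rad/s): [2.57, 2.57, 3.14, 3.14, 3.14, 3.14].

### API

Orientations are given as a rotation vector (axis times angle).
In Python, from station import get_obs, get_image, get_calibration, finish_job gives the robot as it stands.
- The arm moves only by the tool servo_tool, never from a script. Its argument "increments" is a list of rows, each a list of 5 numbers: the opening, from 0 (shut) to 1 (fully open), then the shift along the tool's x, y, z in mm, then the turn about the tool's z in degrees. In form: [[jaw, tx, ty, tz, spin], ...]. A call has 1 to 12 rows; each row shifts and turns the commanded pose from where the row before left it, along the tool's axes as they then stand; what a row does not reach is not made up. A row lasts 1/8 s, in which the tool goes at most 62.5 mm and 10.7 degrees, less where a joint would pass 70% of its speed; a pose out of reach is approached as far as the arm can. A call is refused whole if a number of a shift passes 62.5 or a number of a turn 10.7, either way. A call with a gripper value outside its range is refused whole. The fingers move at their own pace and stop on an object; "force" is the grip in N (left out, the last holds). Time passes only in rows, so rows that do not move let the fingers close. It gives the time, the measured TCP pose, the force, the opening and the grip force at its end, in the units of the state.
- get_obs(): the state, without advancing time (a new reading comes with each control period).
- get_image(name): name is "side" or "top" or "wrist"; returns the picture (480x640x3 uint8, red, green, blue); there is no depth.
- get_calibration(name): a dict with "fx", "fy", "cx", "cy" (pixels), "dist_coeffs" ([k1, k2, p1, p2, k3] as OpenCV has them; the pictures are not rectified), "R" (3x3) and "t" (3): a world point X has camera coordinates R X + t; the wrist camera has in their place "mount" (4x4, takes a point from camera to tool coordinates, whose origin is the TCP and whose axes are the flange's). Camera axes: x right, y down, z forward; pixel columns grow to the right and rows downward; lengths in m; the calibration is good to about 2 mm. A picture is of the moment at which its call begins: read the wrist's pose just before it. get_calibration takes no time and is no camera call.
- finish_job(): hands the job in; it is judged then, once.
The state is a dict: "t": time; "q": joint angles; "dq": joint speeds; "effort": joint torques, N m; "tool_pos": TCP position; "tool_rot": TCP orientation; "contact_force": force on the tool from outside, world axes, zero at the start; "wrist_torque": the same for the moment, N m; "opening": finger opening in m; "grip_force": force on a finger pad.
Only numpy, scipy, OpenCV 4.12 (cv2) and the standard library are available. Lean on these libraries where they do the work, as an engineer would, in place of code of your own. Each camera call takes 0.05 s, during which the arm holds its last target. There are 200 camera calls.

## Working session

There is one attempt and no reset: what is moved stays moved. The work goes in short steps, Python scripts to look and compute and a tool call to move; the robot and the scene stay as the last step left them, time stands still between calls to the robot, and variables do not carry over. Pictures are saved under pics/ and viewed, at most 10 in all, crops included, and the job is handed in when it is done.

Besides the shell and the picture viewer there is one more tool, called after ">>>" as name([rows], argument=value, ...), one row to a line, values as JSON. servo_tool: Moves the arm, as the interface text tells. Its arguments: {"type":"object","properties":{"increments":{"type":"array"},"force":{"type":"number"}},"required":["increments"]}

```bash
ls; mkdir -p pics; python3 - <<'E'
from station import *
import cv2,numpy as np
for n in ("top","side"):
    cv2.imwrite(f"pics/{n}0.png",get_image(n)[:,:,::-1])
    c=get_calibration(n); print(n,{k:np.round(v,4).tolist() for k,v in c.items()})
print({k:np.round(v,4).tolist() for k,v in get_calibration("wrist").items()})
print(get_obs())
E
```

```text
pics
top {'fx': 583.9568, 'fy': 583.9568, 'cx': 320.5827, 'cy': 235.4608, 'dist_coeffs': [-0.0727, 0.0, 0.0, 0.0, 0.0], 'R': [[-0.0072, -1.0, 0.0058], [-0.9955, 0.0066, -0.0948], [0.0947, -0.0065, -0.9955]], 't': [-0.002, 0.4817, 1.7122]}
side {'fx': 541.1114, 'fy': 541.1114, 'cx': 310.2012, 'cy': 243.0693, 'dist_coeffs': [0.0236, 0.0, 0.0, 0.0, 0.0], 'R': [[-0.3755, 0.9268, -0.0001], [0.6988, 0.2831, -0.6569], [-0.6088, -0.2467, -0.754]], 't': [0.1863, -0.2137, 1.7576]}
{'fx': 343.9291, 'fy': 343.9291, 'cx': 313.6704, 'cy': 233.64, 'dist_coeffs': [-0.003, 0.0, 0.0, 0.0, 0.0], 'mount': [[0.0008, -0.9502, -0.3116, 0.0805], [1.0, 0.0008, -0.0, 0.0001], [0.0003, -0.3116, 0.9502, -0.1421], [0.0, 0.0, 0.0, 1.0]]}
{'t': 0.1, 'q': array([ 1.10402459e+00,  5.33281955e-02,  1.61415088e+00,  4.10673897e-06,
        1.47600947e+00, -1.19036304e-01]), 'dq': array([ 0.00111399, -0.00258801, -0.00251399, -0.00257785,  0.00117536,
        0.0008363 ]), 'effort': array([ 3.19439541e-04, -3.94908321e+01, -3.71362603e+01, -1.32690957e-04,
        3.90381902e-03,  6.35742445e-07]), 'tool_pos': array([0.21274543, 0.58707759, 0.23016628]), 'tool_rot': array([-5.43378665e-01, -3.09368262e+00,  2.84885668e-03]), 'contact_force': array([0.46343043, 0.51706223, 0.64840887]), 'wrist_torque': array([0.00939572, 0.0239979 , 0.03407441]), 'grip_force': 0.0, 'opening': 0.08557517969421226}
```

View pics/top0.png

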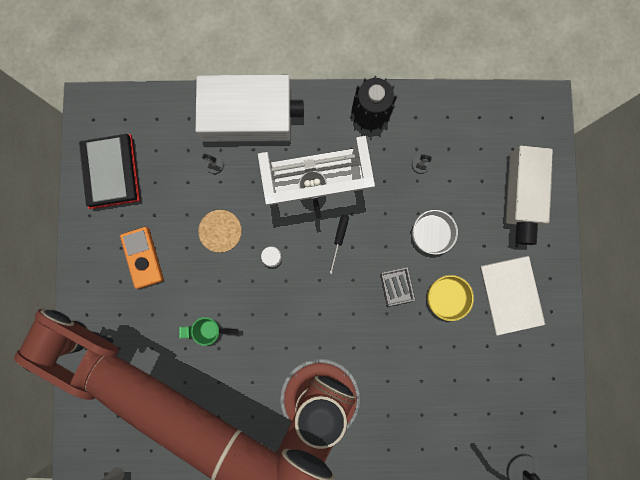

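View pics/side0.png

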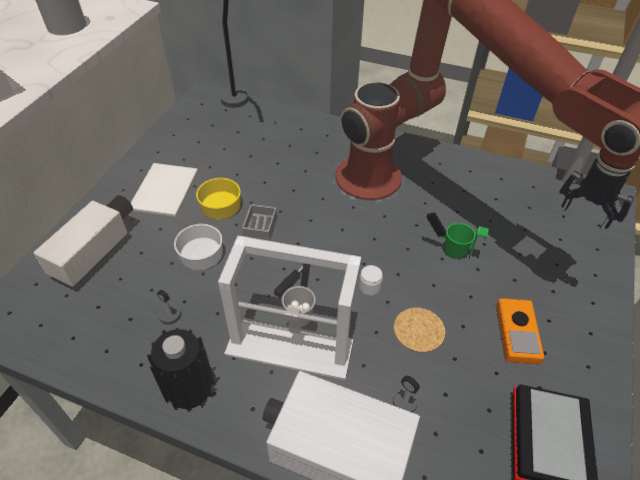

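Top view: the steel cup hangs on the rack at about (313,182), with its handle toward (318,212). Cup look-alike: green cup at (205,331). Dish candidates: aluminium (435,232) and yellow (450,298), which is not meant. The mat is at (220,231), the tin at (271,257), the lenses at (213,163) and (422,163), and the driver at (340,243).

Rows only spin about the tool's z, so I'll first test how tilt behaves when a pose is out of reach.

>>> servo_tool([
  [1, 0, 0, -60, 0],
  [1, 0, 0, -60, 0],
  [1, 0, 0, -60, 0],
  [1, 0, 0, -60, 0],
  [1, 0, 0, -60, 0],
  [1, 0, 0, -60, 0],
  [1, 0, 0, -60, 0],
  [1, 0, 0, -60, 0],
])

```text
t: 1.1
tool_pos: [0.2128, 0.5871, 0.7129]
tool_rot: [-0.544, -3.094, 0.0]
contact_force: [1.0, 0.6, 0.8]
opening: 0.0859
grip_force: 0.0
```

```bash
python3 - <<'E'
from station import *
import numpy as np
from scipy.spatial.transform import Rotation as R
o=get_obs();print(o['t'],o['q'].round(3),o['tool_pos'].round(4),R.from_rotvec(o['tool_rot']).as_matrix().round(3).tolist())
E
```

```text
1.1 [ 1.104  0.25   0.579  0.     2.312 -0.119] [0.2128 0.5871 0.7129] [[-0.94, 0.341, -0.0], [0.341, 0.94, -0.0], [0.0, -0.0, -1.0]]
```

>>> servo_tool([
  [1, 0, 0, -60, 0],
  [1, 0, 0, -60, 0],
  [1, 0, 0, -60, 0],
  [1, 0, 0, -60, 0],
])

```text
t: 1.6
tool_pos: [0.1903, 0.5241, 0.8455]
tool_rot: [0.542, 3.087, 0.069]
contact_force: [-0.7, -2.5, 2.3]
opening: 0.0852
grip_force: 0.0
```

```bash
cat > st.py <<'E'
from station import *
import numpy as np, json
from scipy.spatial.transform import Rotation as R
def st():
    o=get_obs();M=R.from_rotvec(o['tool_rot']).as_matrix()
    print(round(o['t'],2),o['q'].round(4).tolist(),o['tool_pos'].round(4).tolist(),M.round(3).tolist())
    open('log.txt','a').write(json.dumps([o['q'].tolist(),o['tool_pos'].tolist(),o['tool_rot'].tolist()])+'\n')
    return o
if __name__=='__main__': st()
E
python3 st.py
```

```text
1.6 [1.0855, 0.4223, 0.055, 0.0138, 2.62, -0.1253] [0.1903, 0.5241, 0.8455] [[-0.94, 0.341, 0.015], [0.341, 0.939, 0.042], [0.001, 0.045, -0.999]]
```

>>> servo_tool([
  [1, 0, 60, 0, 0],
  [1, 0, 60, 0, 0],
  [1, 0, 60, 0, 0],
  [1, 0, 60, 0, 0],
  [1, 0, 60, 0, 0],
  [1, 0, 60, 0, 0],
])

```text
t: 2.35
tool_pos: [0.228, 0.6279, 0.7223]
tool_rot: [-0.529, -3.021, 0.221]
contact_force: [0.3, -0.2, 0.5]
opening: 0.0855
grip_force: 0.0
```

```bash
python3 st.py
```

```text
2.35 [1.1019, 0.6244, 0.055, 0.0443, 2.6191, -0.0854] [0.228, 0.6279, 0.7223] [[-0.939, 0.333, -0.09], [0.343, 0.931, -0.13], [0.041, -0.153, -0.987]]
```

```bash
cat > kin.py <<'E'
import numpy as np, json
from scipy.spatial.transform import Rotation as R
from scipy.optimize import least_squares
def Rz(a): return R.from_euler('z',a).as_matrix()
def Ry(a): return R.from_euler('y',a).as_matrix()
def fk(q,p):
    a,b,s,L1,L2,Lt,e=p
    A=Rz(q[0]);B=A@Ry(q[1]);C=A@Ry(q[1]+q[2]);D=C@Rz(q[3]);E=D@Ry(q[4]);
    return A@[a,b,s]+B@[0,0,L1]+C@[e,0,L2]+E@[0,0,Lt], E@Rz(q[5])
D=[json.loads(l) for l in open('log.txt')]
D=[(np.array(a),np.array(b),R.from_rotvec(c).as_matrix()) for a,b,c in D]
E
python3 - <<'E'
import json
rows=[[[1.10402459e+00,  5.33281955e-02,  1.61415088e+00,  4.1e-06,1.47600947e+00, -1.19036304e-01],[0.21274543, 0.58707759, 0.23016628],[-5.43378665e-01, -3.09368262e+00,  2.84885668e-03]],
[[1.104,0.25,0.579,0,2.312,-.119],[.2128,.5871,.7129],[-.544,-3.094,0]]]
open('log.txt','a').write(''.join(json.dumps(r)+'\n' for r in rows))
E
cat > fit.py <<'E'
from kin import *
p0=[0,.07,.2,.6,.6,.3,0]
M=[fk(q,p0)[1].T@T for q,_,T in D]; print([R.from_matrix(m).as_rotvec().round(4).tolist() for m in M])
f=lambda p:np.concatenate([(fk(q,p)[0]-x) for q,x,_ in D]+[(np.array(p)-p0)*1e-4])
s=least_squares(f,p0);print(s.x.round(4));print((f(s.x)[:-7].reshape(-1,3)*1000).round(1).tolist()); np.save('p.npy',s.x)
E
python3 fit.py
```

```text
[[-0.0, 0.0, 1.5708], [-0.0, 0.0, 1.5708], [-0.0, 0.0, 1.5708], [0.0003, 0.0006, 1.5711]]
[5.000e-04 7.420e-02 2.380e-01 4.249e-01 6.095e-01 2.776e-01 9.610e-02]
[[0.0, -0.0, -0.1], [0.0, -0.0, 0.0], [-0.0, -0.0, -0.0], [-0.0, 0.0, 0.1]]
```

```bash
cat > sim.py <<'E'
from kin import *
p=np.load('p.npy')
lo=np.array([-3.01,-1.01,.055,-1.02,.09,-3.14]);hi=np.array([3.01,2.22,2.58,4.17,2.62,3.14])
Z90=Rz(np.pi/2)
def F(q):
    x,T=fk(q,p);return x,T@Z90
def jac(q):
    x,T=F(q);J=np.zeros((6,6))
    for i in range(6):
        d=q.copy();d[i]+=1e-6;y,U=F(d);J[:3,i]=(y-x)/1e-6;J[3:,i]=R.from_matrix(U@T.T).as_rotvec()/1e-6
    return J
def ik(q,x,T,lam,w,mode,n=60):
    if mode=='lsq':
        f=lambda v:(lambda y,U:np.r_[y-x,w*R.from_matrix(T@U.T).as_rotvec()])(*F(v))
        return least_squares(f,np.clip(q,lo+1e-6,hi-1e-6),bounds=(lo,hi)).x
    W=np.diag([1]*3+[w]*3)
    for _ in range(n):
        y,U=F(q);e=np.r_[x-y,R.from_matrix(T@U.T).as_rotvec()];J=W@jac(q)
        q=np.clip(q+J.T@np.linalg.solve(J@J.T+lam**2*np.eye(6),W@e),lo,hi)
    return q
def run(q,rows,lam=.05,w=1,mode='dls',n=60,reset=True,verbose=False):
    x,T=F(q)
    for r in rows:
        x=x+T@(np.array(r[1:4])/1000);T=T@Rz(np.radians(r[4]))
        qn=ik(q,x,T,lam,w,mode,n)
        q=q+(qn-q)*min(1,1/max(1e-9,np.max(np.abs(qn-q)/(.7*np.array([2.57,2.57,3.14,3.14,3.14,3.14])/8))))
        if reset: x,T=F(q)
        if verbose: print(q.round(3),F(q)[0].round(3),F(q)[1][:,2].round(3))
    return q
E
cat > t.py <<'E'
from sim import *
q1=np.array([1.104,.25,.579,0,2.312,-.119])
print('real',[1.0855, 0.4223, 0.055, 0.0138, 2.62, -0.1253],[1.1019, 0.6244, 0.055, 0.0443, 2.6191, -0.0854])
q2=np.array([1.0855, 0.4223, 0.055, 0.0138, 2.62, -0.1253])
for mode,lam,w,n in [('lsq',0,.1,0),('lsq',0,.3,0),('lsq',0,1,0),('dls',.05,1,60),('dls',.01,1,60),('dls',.05,.3,60),('dls',.05,1,8),('dls',.1,.3,8),('dls',.01,1,5)]:
  for reset in (1,0):
    a=run(q1,[[1,0,0,-60,0]]*4,lam,w,mode,n,reset);b=run(q2,[[1,0,60,0,0]]*6,lam,w,mode,n,reset)
    print(mode,lam,w,n,reset,a.round(3).tolist(),b.round(3).tolist())
E
python3 t.py
```

```text
real [1.0855, 0.4223, 0.055, 0.0138, 2.62, -0.1253] [1.1019, 0.6244, 0.055, 0.0443, 2.6191, -0.0854]
lsq 0 0.1 0 1 [1.062, 0.331, 0.055, 0.096, 2.288, -0.08] [1.097, 0.481, 0.055, 0.113, 1.513, -0.063]
lsq 0 0.1 0 0 [1.063, 0.334, 0.055, 0.105, 2.194, -0.074] [1.114, 0.592, 0.055, 0.084, 1.63, -0.065]
lsq 0 0.3 0 1 [1.079, 0.392, 0.055, 0.044, 2.516, -0.106] [1.112, 0.58, 0.055, 0.057, 2.039, -0.073]
lsq 0 0.3 0 0 [1.08, 0.392, 0.055, 0.048, 2.492, -0.102] [1.116, 0.611, 0.055, 0.053, 2.026, -0.073]
lsq 0 1 0 1 [1.089, 0.424, 0.072, 0.005, 2.62, -0.129] [1.122, 0.666, 0.055, 0.014, 2.331, -0.091]
lsq 0 1 0 0 [1.09, 0.436, 0.055, 0.005, 2.62, -0.129] [1.121, 0.652, 0.055, 0.014, 2.342, -0.092]
dls 0.05 1 60 1 [1.099, 0.907, 0.055, 0.001, 2.62, -0.123] [1.127, 1.578, 0.055, 0.066, 2.62, -0.034]
dls 0.05 1 60 0 [1.101, 0.579, 0.055, 0.005, 2.62, -0.116] [1.125, 0.775, 0.33, 0.018, 2.435, -0.082]
dls 0.01 1 60 1 [1.104, 0.693, 0.31, 0.0, 2.517, -0.119] [1.127, 1.539, 0.055, 0.053, 2.62, -0.046]
dls 0.01 1 60 0 [1.104, 0.666, 0.055, 0.0, 2.62, -0.119] [0.211, 0.246, 0.606, 0.62, 2.123, -0.767]
dls 0.05 0.3 60 1 [1.095, 0.87, 0.055, 0.029, 2.62, -0.098] [1.122, 1.505, 0.055, 0.1, 2.62, -0.003]
dls 0.05 0.3 60 0 [1.1, 0.477, 0.055, 0.019, 2.62, -0.1] [1.133, 0.568, 0.282, 0.02, 2.542, -0.071]
dls 0.05 1 8 1 [1.099, 0.901, 0.055, 0.001, 2.62, -0.123] [1.127, 1.577, 0.055, 0.066, 2.62, -0.034]
dls 0.05 1 8 0 [1.103, 0.401, 0.086, 0.005, 2.62, -0.115] [1.128, 0.657, 0.33, 0.016, 2.431, -0.079]
dls 0.1 0.3 8 1 [1.085, 0.62, 0.055, 0.043, 2.62, -0.096] [1.115, 1.04, 0.055, 0.076, 2.451, -0.04]
dls 0.1 0.3 8 0 [1.086, 0.599, 0.055, 0.052, 2.62, -0.084] [1.118, 0.934, 0.055, 0.077, 2.54, -0.022]
dls 0.01 1 5 1 [1.104, 0.602, 0.134, 0.0, 2.587, -0.119] [1.129, 1.198, 0.086, 0.031, 2.595, -0.066]
dls 0.01 1 5 0 [1.104, 0.321, 0.211, 0.002, 2.609, -0.115] [0.754, 0.296, 0.383, 0.809, 2.06, -0.69]
```

```bash
python3 - <<'E'
import cv2
a=cv2.imread('pics/top0.png')[128:232,255:380];b=cv2.imread('pics/side0.png')[230:378,215:370]
cv2.imwrite('pics/c1.png',cv2.resize(a,None,fx=5.5,fy=5.5,interpolation=cv2.INTER_CUBIC))
cv2.imwrite('pics/c2.png',cv2.resize(b,None,fx=4,fy=4,interpolation=cv2.INTER_CUBIC))
E
```

```text
(no output)
```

View pics/c1.png

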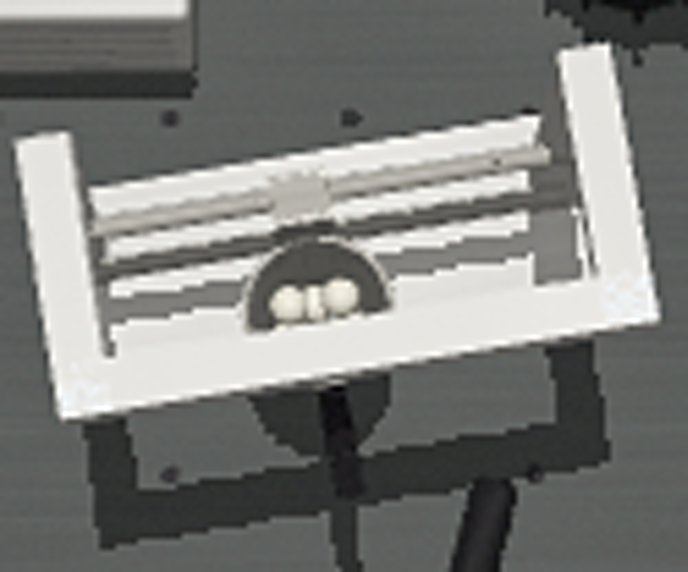

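View pics/c2.png

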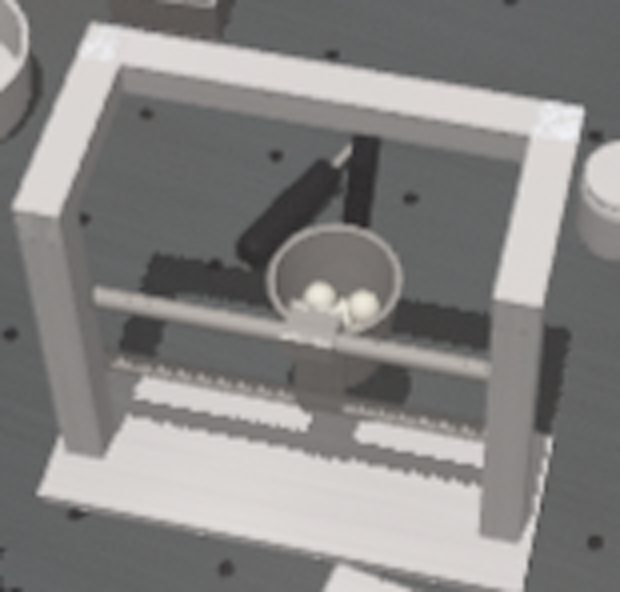

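```bash
cat > vis.py <<'E'
from station import get_calibration
import numpy as np, cv2
C={n:get_calibration(n) for n in('top','side')}
K=lambda c:np.array([[c['fx'],0,c['cx']],[0,c['fy'],c['cy']],[0,0,1]])
def proj(n,X):
    c=C[n];return cv2.projectPoints(np.array(X,float).reshape(-1,3),cv2.Rodrigues(np.array(c['R']))[0],np.array(c['t']),K(c),np.array(c['dist_coeffs']))[0].reshape(-1,2)
def ray(n,u):
    c=C[n];R=np.array(c['R']);d=cv2.undistortPoints(np.array([[u]],float),K(c),np.array(c['dist_coeffs']))[0,0]
    return -R.T@c['t'], R.T@np.r_[d,1]
def onz(n,u,z):
    o,d=ray(n,u);return o+d*(z-o[2])/d[2]
def tri(ut,us):
    A=[];b=[]
    for n,u in(('top',ut),('side',us)):
        o,d=ray(n,u);d/=np.linalg.norm(d);P=np.eye(3)-np.outer(d,d);A.append(P);b.append(P@o)
    return np.linalg.lstsq(np.vstack(A),np.hstack(b),rcond=None)[0]
E
python3 - <<'E'
from vis import *
from scipy.optimize import least_squares
c1=lambda x,y:(255+(x+.5)/5.5-.5,128+(y+.5)/5.5-.5); c2=lambda x,y:(215+(x+.5)/4-.5,230+(y+.5)/4-.5)
X=np.array([[-110.5,142.5],[-110.5,-142.5],[24.5,142.5],[24.5,-142.5]])/1000
T=np.array([c1(62,417),c1(660,318),c1(15,140),c1(610,45)]);S=np.array([c2(583,108),c2(90,25),c2(545,305),c2(16,211)])
def W(p,P,z=None):
    c,s=np.cos(p[2]),np.sin(p[2]);P=np.atleast_2d(P);return np.c_[p[0]+c*P[:,0]-s*P[:,1],p[1]+s*P[:,0]+c*P[:,1],np.full(len(P),p[3]) if P.shape[1]<3 else P[:,2]]
f=lambda p:np.r_[(proj('top',W(p,X))-T).ravel(),(proj('side',W(p,X))-S).ravel()]
s=least_squares(f,[.6,0,.1,.26]);print('rack x,y,yaw,ztop',s.x.round(4),'res px',f(s.x).round(1).tolist())
h=tri(c1(300,194),c2(315,323));print('hook',h.round(4))
np.save('rack.npy',s.x)
d=h[:2]-s.x[:2];c,sn=np.cos(s.x[2]),np.sin(s.x[2]);print('hook in rack',c*d[0]+sn*d[1],-sn*d[0]+c*d[1])
for n,(mat,dish,tin) in dict(top=((220,231),(435,232),(271,257)),side=((419,329),(199,247),(371,280))).items():
    im=cv2.imread(f'pics/{n}0.png');hsv=cv2.cvtColor(im,cv2.COLOR_BGR2HSV)
    m=((hsv[...,0]>8)&(hsv[...,0]<25)&(hsv[...,1]>60)&(hsv[...,1]<190)&(hsv[...,2]>110)).astype(np.uint8)
    for nm,mk,pt in(('mat',m,mat),('dish',(im.min(2)>100).astype(np.uint8),dish),('tin',(im.min(2)>120).astype(np.uint8),tin)):
        _,L,st,ce=cv2.connectedComponentsWithStats(cv2.morphologyEx(mk,cv2.MORPH_CLOSE,np.ones((3,3))))
        l=L[pt[1],pt[0]];print(n,nm,l,st[l].tolist(),ce[l].round(1))
E
```

```text
rack x,y,yaw,ztop [0.6729 0.0154 0.1655 0.2631] res px [-0.5, 0.8, -0.3, 0.1, -0.4, 0.5, -0.7, -0.5, 0.1, 0.1, -0.1, -0.1, -0.8, 0.4, -0.9, -0.4]
hook [0.6687 0.0273 0.1674]
hook in rack -0.0022633197345985805 0.012387679414878283
top mat 1 [198, 210, 44, 43, 1469] [219.5 230.5]
top dish 11 [412, 210, 46, 45, 1631] [434.9 231.6]
top tin 29 [261, 246, 20, 21, 320] [270.6 255.9]
side mat 67 [393, 307, 53, 45, 1827] [419.  329.2]
side dish 29 [108, 139, 316, 341, 38364] [284.5 333. ]
side tin 31 [218, 235, 202, 245, 21883] [320.2 378.2]
```

```bash
cat > t2.py <<'E'
from sim import *
from vis import onz,tri
print('mat',onz('top',(219.5,230.5),.004).round(4),onz('side',(419,329.2),.004).round(4),'dish',onz('top',(434.9,231.6),.055).round(4),onz('side',(199,244),.055).round(4))
Td=Ry(np.pi)
# start tool-down, q1=.1655
def S(q):return q[1]+q[2]+q[4]
q=np.array([.1655,.1,.75,0,np.pi-.85,0.]);print(F(q)[0])
for lam,w,n in[(.05,1,60),(.1,.3,8),(.02,1,10),(.1,1,20)]:
  for rows in ([[1,0,-60,0,0]]*8,[[1,0,-60,0,0]]*12,[[1,0,-60,0,0]]*6+[[1,0,0,-60,0]]*6,[[1,0,-40,-40,0]]*10):
    try:
      a=run(q,rows,lam,w,'dls',n);print(lam,w,n,a.round(2).tolist(),F(a)[0].round(2),'S',round(S(a),3),F(a)[1][:,2].round(2))
    except Exception as e: print(e)
E
python3 t2.py
```

```text
mat [0.5005 0.2987 0.004 ] [0.501  0.2999 0.004 ] dish [ 0.4877 -0.3401  0.055 ] [ 0.4956 -0.3317  0.055 ]
[0.54432109 0.16615265 0.71317526]
0.05 1 60 [0.17, -0.84, 1.39, 0.0, 2.59, -0.0] [0.07 0.09 0.71] S 3.142 [ 0.  0. -1.]
0.05 1 60 [0.19, -1.01, 1.43, -0.0, 2.62, 0.03] [-0.01  0.07  0.7 ] S 3.044 [ 0.1   0.02 -1.  ]
0.05 1 60 [0.16, 0.25, 0.05, 0.01, 2.62, 0.0] [0.42 0.14 0.93] S 2.925 [ 0.21  0.04 -0.98]
0.05 1 60 [0.16, 0.18, 0.06, 0.01, 2.62, 0.0] [0.37 0.14 0.96] S 2.856 [ 0.28  0.05 -0.96]
0.1 0.3 8 [0.17, -0.84, 1.39, -0.0, 2.59, 0.0] [0.07 0.09 0.71] S 3.142 [ 0. -0. -1.]
0.1 0.3 8 [0.28, -1.01, 1.43, 0.03, 2.62, 0.14] [-0.02  0.08  0.7 ] S 3.043 [ 0.09  0.04 -1.  ]
0.1 0.3 8 [0.14, 0.08, 0.05, 0.03, 2.62, 0.01] [0.3  0.12 1.  ] S 2.752 [ 0.37  0.07 -0.92]
0.1 0.3 8 [0.14, -0.01, 0.06, 0.04, 2.62, 0.01] [0.23 0.11 1.02] S 2.666 [ 0.45  0.08 -0.89]
0.02 1 10 [0.17, -0.84, 1.39, -0.0, 2.59, 0.0] [0.07 0.09 0.71] S 3.142 [ 0. -0. -1.]
0.02 1 10 [0.17, -1.01, 1.44, -0.0, 2.62, 0.0] [-0.01  0.07  0.7 ] S 3.045 [ 0.09  0.02 -1.  ]
0.02 1 10 [0.16, 0.31, 0.05, 0.0, 2.62, 0.0] [0.46 0.15 0.9 ] S 2.983 [ 0.16  0.03 -0.99]
0.02 1 10 [0.16, 0.32, 0.06, 0.0, 2.62, 0.0] [0.47 0.15 0.9 ] S 2.993 [ 0.15  0.02 -0.99]
0.1 1 20 [0.17, -0.84, 1.39, -0.0, 2.59, 0.0] [0.07 0.09 0.71] S 3.142 [ 0. -0. -1.]
0.1 1 20 [0.27, -1.01, 1.43, -0.01, 2.62, 0.1] [-0.01  0.07  0.7 ] S 3.042 [ 0.1   0.02 -1.  ]
0.1 1 20 [0.15, 0.11, 0.05, 0.02, 2.62, 0.0] [0.33 0.13 0.98] S 2.789 [ 0.34  0.06 -0.94]
0.1 1 20 [0.15, 0.03, 0.06, 0.02, 2.62, -0.0] [0.26 0.12 1.01] S 2.703 [ 0.42  0.07 -0.91]
```

Rack pose fits to within 1 px; hook, beam and mat heights agree with the text. A joint limit changes the tilt, so I'll use that: first return to vertical here, then tilt in the rack's plane.

>>> servo_tool([
  [1, 0, -40, -40, 0],
  [1, 0, -40, -40, 0],
])

```text
t: 2.6
tool_pos: [0.2149, 0.5843, 0.7794]
tool_rot: [-0.536, -3.052, 0.091]
contact_force: [-0.6, -0.9, 2.7]
opening: 0.0853
grip_force: 0.0
```

```bash
python3 st.py
```

```text
2.6 [1.0889, 0.5352, 0.055, 0.0443, 2.6194, -0.0965] [0.2149, 0.5843, 0.7794] [[-0.939, 0.339, -0.051], [0.342, 0.939, -0.05], [0.031, -0.065, -0.997]]
```

>>> servo_tool([
  [1, 0, -40, -40, 0],
  [1, 0, -16, -16, 0],
])

```text
t: 2.85
tool_pos: [0.2025, 0.5484, 0.8202]
tool_rot: [-0.541, -3.073, -0.011]
contact_force: [0.1, 0.8, -0.6]
opening: 0.0852
grip_force: 0.0
```

```bash
python3 st.py
```

```text
2.85 [1.0789, 0.4671, 0.055, 0.0452, 2.6193, -0.1042] [0.2025, 0.5484, 0.8202] [[-0.94, 0.341, -0.02], [0.341, 0.94, 0.01], [0.022, 0.003, -1.0]]
```

>>> servo_tool([
  [1, 0, 0, 55, 0],
  [1, -20, -20, 55, 0],
  [1, -48, -50, 10, 0],
  [1, -48, -50, 10, 0],
  [1, -48, -50, 10, 0],
  [1, -48, -50, 10, 0],
  [1, -48, -50, 10, 0],
  [1, -48, -50, 10, 0],
])

```text
t: 3.85
tool_pos: [0.3629, 0.1934, 0.6855]
tool_rot: [-0.54, -3.072, -0.007]
contact_force: [0.7, 0.7, 0.8]
opening: 0.0854
grip_force: 0.0
```

>>> servo_tool([
  [1, 0, 0, 0, 10],
  [1, 0, 0, 0, 10],
  [1, 0, 0, 0, 10],
  [1, 0, 0, 0, 10],
  [1, 0, 0, 0, 10],
  [1, 0, 0, 0, 10],
  [1, 0, 0, 0, 10],
  [1, 0, 0, 0, 10],
  [1, 0, 0, 0, 10],
  [1, 0, 0, 0, 10],
  [1, 0, 0, 0, 10],
  [1, 0, 0, 0, 10],
])

```text
t: 5.35
tool_pos: [0.3627, 0.1952, 0.6859]
tool_rot: [-2.941, -1.061, 0.028]
contact_force: [0.4, -0.5, -0.2]
opening: 0.0854
grip_force: 0.0
```

>>> servo_tool([
  [1, 0, 0, 0, 10],
  [1, 0, 0, 0, 10],
  [1, 0, 0, 0, 10],
])

```text
t: 5.72
tool_pos: [0.3627, 0.1952, 0.6859]
tool_rot: [-3.12, -0.264, 0.033]
contact_force: [-0.6, -0.3, 0.3]
opening: 0.0857
grip_force: 0.0
```

```bash
python3 st.py; python3 fit.py
```

```text
5.72 [0.3029, -0.2842, 1.1582, 0.0188, 2.2861, 1.7168] [0.3627, 0.1952, 0.6859] [[0.986, 0.168, -0.022], [0.168, -0.986, 0.008], [-0.02, -0.012, -1.0]]
[[-0.0, 0.0, 1.5708], [-0.0, 0.0, 1.5708], [-0.0, 0.0, 1.5708], [0.0003, 0.0006, 1.5711], [-0.0, 0.0, 1.5708], [-0.0, 0.0, 1.5708], [-0.0, 0.0, 1.5708]]
[0.     0.0742 0.2381 0.4264 0.6099 0.2796 0.0957]
[[0.0, 0.0, -0.0], [-0.0, -0.0, -0.0], [0.0, -0.0, -0.0], [-0.0, -0.1, 0.2], [0.0, 0.0, -0.0], [0.0, 0.0, -0.0], [0.0, 0.0, -0.0]]
```

>>> servo_tool([
  [1, 0, 58, 0, 0],
  [1, -50, 0, 0, 0],
  [1, -50, 0, 0, 0],
  [1, -50, 0, 0, 0],
  [1, -50, 0, 0, 0],
  [1, -50, 0, 0, 0],
  [1, -50, 0, 0, 0],
])

```text
t: 6.6
tool_pos: [0.0751, 0.0854, 0.6918]
tool_rot: [-3.12, -0.274, 0.032]
contact_force: [-0.5, 0.0, 0.5]
opening: 0.0854
grip_force: 0.0
```

```bash
python3 st.py
```

```text
6.6 [0.1056, -0.8675, 1.448, 0.0192, 2.581, 1.5171] [0.0751, 0.0854, 0.6918] [[0.984, 0.174, -0.021], [0.175, -0.985, 0.008], [-0.019, -0.012, -1.0]]
```

>>> servo_tool([
  [1, 0, 0, -50, 0],
  [1, 0, 0, -50, 0],
  [1, 0, 0, -50, 0],
  [1, 0, 0, -50, 0],
])

```text
t: 7.1
tool_pos: [0.1123, 0.1233, 0.8321]
tool_rot: [-3.116, -0.273, -0.116]
contact_force: [0.2, -0.1, 0.4]
opening: 0.0857
grip_force: 0.0
```

```bash
python3 st.py
```

```text
7.1 [0.3924, -0.5438, 0.9927, -0.0231, 2.6188, 1.7677] [0.1123, 0.1233, 0.8321] [[0.982, 0.174, 0.073], [0.173, -0.985, 0.018], [0.075, -0.005, -0.997]]
```

>>> servo_tool([
  [1, 0, 0, -50, 0],
  [1, 0, 0, -50, 0],
  [1, 0, 0, -50, 0],
  [1, 0, 0, -50, 0],
  [1, 0, 0, -50, 0],
  [1, 0, 0, -50, 0],
])

```text
t: 7.85
tool_pos: [0.1187, 0.161, 0.9516]
tool_rot: [-3.025, -0.267, -0.439]
contact_force: [1.2, -0.1, 1.0]
opening: 0.0854
grip_force: 0.0
```

```bash
python3 st.py
```

```text
7.85 [0.7102, -0.2766, 0.512, -0.2133, 2.6189, 1.9043] [0.1187, 0.161, 0.9516] [[0.944, 0.182, 0.275], [0.161, -0.982, 0.097], [0.288, -0.048, -0.956]]
```

>>> servo_tool([
  [1, -10, 30, -40, 0],
  [1, -10, 30, -40, 0],
  [1, -10, 30, -40, 0],
  [1, -10, 20, -40, 0],
])

```text
t: 8.35
tool_pos: [0.0734, 0.1009, 0.9745]
tool_rot: [-3.002, -0.258, -0.613]
contact_force: [-0.1, -0.4, -0.6]
opening: 0.0856
grip_force: 0.0
```

```bash
python3 st.py
```

```text
8.35 [0.8354, -0.3447, 0.4776, -0.4517, 2.6186, 1.7984] [0.0734, 0.1009, 0.9745] [[0.906, 0.177, 0.384], [0.15, -0.984, 0.099], [0.395, -0.032, -0.918]]
```

>>> servo_tool([
  [1, -10, 25, -45, 0],
  [1, -10, 25, -45, 0],
  [1, -10, 25, -45, 0],
  [1, -10, 25, -45, 0],
])

```text
t: 8.85
tool_pos: [0.0384, 0.0061, 1.0072]
tool_rot: [-2.931, -0.265, -0.8]
contact_force: [-0.1, -0.3, 0.2]
opening: 0.0854
grip_force: 0.0
```

```bash
python3 st.py
```

```text
8.85 [1.0912, -0.3725, 0.3488, -0.8572, 2.619, 1.6194] [0.0384, 0.0061, 1.0072] [[0.848, 0.191, 0.495], [0.143, -0.981, 0.134], [0.511, -0.043, -0.859]]
```

```bash
cat > t3.py <<'E'
from sim import *
D2=[np.array(a) for a,_,_ in D]
seq=[(-4,[[1,0,0,-50,0]]*4),(-3,[[1,0,0,-50,0]]*6),(-2,[[1,-10,30,-40,0]]*3+[[1,-10,20,-40,0]]),(-1,[[1,-10,25,-45,0]]*4)]
for lam,w,n in[(.05,1,60),(.1,.3,8),(.1,.3,30),(.1,1,20),(.05,.5,20),(.03,.3,20),(.2,.3,30)]:
  tot=0
  for i,rows in seq:
    a=run(D2[i-1],rows,lam,w,'dls',n);tot+=np.abs(a-D2[i]).sum()
  print(lam,w,n,round(tot,2),a.round(2).tolist(),F(a)[0].round(3))
for w in(.1,.2,.3,.5,1):
  tot=0
  for i,rows in seq:
    a=run(D2[i-1],rows,0,w,'lsq');tot+=np.abs(a-D2[i]).sum()
  print('lsq',w,round(tot,2),a.round(2).tolist(),F(a)[0].round(3))
print(D2[-1].round(2))
E
python3 t3.py
```

```text
0.05 1 60 6.89 [1.46, 0.07, 0.06, -1.02, 2.62, 1.15] [0.07  0.237 1.007]
0.1 0.3 8 5.37 [0.72, -0.13, 0.06, -0.82, 2.62, 1.24] [0.102 0.052 1.041]
0.1 0.3 30 5.67 [0.93, -0.1, 0.06, -1.02, 2.62, 1.22] [0.102 0.062 1.037]
0.1 1 20 6.49 [0.86, -0.07, 0.06, -1.02, 2.62, 1.15] [0.123 0.075 1.033]
0.05 0.5 20 7.37 [0.23, -0.17, 0.16, 0.09, 2.6, 1.65] [0.141 0.123 1.03 ]
0.03 0.3 20 7.36 [0.27, -0.14, 0.17, 0.12, 2.61, 1.68] [0.155 0.138 1.023]
0.2 0.3 30 3.82 [0.8, -0.24, 0.06, -0.78, 2.62, 1.37] [ 3.200e-02 -1.000e-03  1.049e+00]
lsq 0.1 4.76 [0.75, -0.29, 0.06, -0.55, 2.59, 1.55] [0.003 0.    1.059]
lsq 0.2 4.42 [0.8, -0.29, 0.08, -0.65, 2.62, 1.5] [ 0.008 -0.007  1.049]
lsq 0.3 3.51 [0.92, -0.31, 0.16, -0.78, 2.62, 1.51] [ 0.021 -0.011  1.037]
lsq 0.5 0.97 [1.05, -0.36, 0.28, -0.88, 2.62, 1.55] [ 0.03  -0.013  1.018]
lsq 1 1.64 [1.05, -0.45, 0.51, -0.73, 2.62, 1.73] [0.032 0.019 0.977]
[ 1.09 -0.37  0.35 -0.86  2.62  1.62]
```

```bash
cat > t4.py <<'E'
from sim import *
import sim, time
from concurrent.futures import ProcessPoolExecutor
import os
hi[4]=2.6188
D2=[np.array(a) for a,_,_ in D]
seq=[(-4,[[1,0,0,-50,0]]*4),(-3,[[1,0,0,-50,0]]*6),(-2,[[1,-10,30,-40,0]]*3+[[1,-10,20,-40,0]]),(-1,[[1,-10,25,-45,0]]*4)]
def score(w): return round(sum(np.abs(run(D2[i-1],r,0,w,'lsq')-D2[i]).sum() for i,r in seq),3)
zt=np.array([np.cos(.611)*np.cos(.1655),np.cos(.611)*np.sin(.1655),-np.sin(.611)])
def ev(seed):
    g=np.random.default_rng(seed);q=D2[-1];out=[]
    for k in range(3):
        v=g.normal(size=3);v=(v/np.linalg.norm(v)*50).round(-1)
        n=int(g.integers(3,9));q=run(q,[[1,*v,0]]*n,0,W,'lsq');out.append((v.tolist(),n))
    z=F(q)[1][:,2];return np.degrees(np.arccos(z@zt)),out,q
W=.6
if __name__=='__main__':
    print(os.cpu_count(),[(w,score(w)) for w in(.45,.55,.6,.65,.75)])
    t=time.time()
    with ProcessPoolExecutor() as ex: r=sorted(ex.map(ev,range(400)),key=lambda a:a[0])
    print(time.time()-t)
    for a in r[:8]: print(round(a[0],1),a[1],a[2].round(2).tolist(),F(a[2])[0].round(2))
E
timeout 400 python3 t4.py
```

```text
4 [(0.45, np.float64(1.43)), (0.55, np.float64(0.494)), (0.6, np.float64(0.222)), (0.65, np.float64(0.338)), (0.75, np.float64(0.831))]
22.062586307525635
1.7 [([-10.0, 20.0, -40.0], 8), ([-10.0, -20.0, -50.0], 6), ([-20.0, 40.0, 20.0], 5)] [0.81, -1.01, 0.63, -0.92, 2.48, 1.2] [-0.18 -0.27  0.9 ]
2.0 [([50.0, -0.0, -20.0], 8), ([-0.0, 20.0, -50.0], 6), ([-40.0, 10.0, -30.0], 8)] [0.5, -0.95, 0.49, -0.6, 2.62, 1.25] [-0.28 -0.16  0.91]
2.5 [([-10.0, 10.0, -50.0], 6), ([-10.0, -20.0, -50.0], 4), ([-10.0, -30.0, -40.0], 4)] [0.15, -0.72, 0.26, 0.11, 2.62, 1.67] [-0.25  0.05  0.99]
2.5 [([10.0, -20.0, -50.0], 4), ([50.0, 10.0, 10.0], 8), ([20.0, 40.0, -20.0], 7)] [1.01, -0.25, 0.06, -1.02, 2.33, 1.36] [ 0.09 -0.05  1.1 ]
2.9 [([-40.0, -10.0, -30.0], 6), ([-40.0, 30.0, -10.0], 8), ([10.0, -40.0, -20.0], 4)] [0.41, -0.89, 0.48, -0.4, 2.62, 1.39] [-0.26 -0.09  0.93]
3.1 [([20.0, 30.0, -30.0], 8), ([-40.0, -10.0, -30.0], 5), ([10.0, 30.0, -30.0], 7)] [0.81, -0.67, 0.09, -1.02, 2.58, 1.04] [-0.18 -0.27  0.98]
3.1 [([-40.0, 30.0, -10.0], 7), ([-20.0, 10.0, -50.0], 4), ([40.0, 0.0, -20.0], 7)] [0.76, -0.49, 0.06, -0.97, 2.52, 1.09] [-0.1  -0.17  1.04]
3.3 [([-30.0, 10.0, -40.0], 5), ([50.0, 10.0, -10.0], 7), ([10.0, -20.0, -50.0], 5)] [0.34, -0.38, 0.06, -0.16, 2.53, 1.57] [-0.05  0.03  1.08]
```

>>> servo_tool([
  [1, -10, 10, -50, 0],
  [1, -10, 10, -50, 0],
  [1, -10, 10, -50, 0],
  [1, -10, 10, -50, 0],
  [1, -10, 10, -50, 0],
  [1, -10, 10, -50, 0],
  [1, -10, -20, -50, 0],
  [1, -10, -20, -50, 0],
  [1, -10, -20, -50, 0],
  [1, -10, -20, -50, 0],
])

```text
t: 10.1
tool_pos: [-0.149, -0.0377, 1.0186]
tool_rot: [-2.756, -0.225, -1.275]
contact_force: [0.6, -0.1, -0.3]
opening: 0.0854
grip_force: 0.0
```

```bash
python3 st.py; cat > t5.py <<'E'
import t4
from t4 import *
t4.W=.61
def ev(seed):
    g=np.random.default_rng(seed);q=D2[-1];out=[];n=int(g.integers(2,7));v=np.array([-10,-30,-40])+g.normal(size=3)*18;v=v.round(-1)
    q=run(q,[[1,*v,0]]*n,0,.61,'lsq')
    z=F(q)[1][:,2];return np.degrees(np.arccos(z@zt)),v.tolist(),n,q
if __name__=='__main__':
    with ProcessPoolExecutor() as ex: r=sorted(ex.map(ev,range(500)),key=lambda a:a[0])
    for a in r[:6]: print(round(a[0],2),a[1],a[2],a[3].round(2).tolist(),F(a[3])[0].round(2))
E
python3 t5.py
```

```text
10.1 [0.4216, -0.5805, 0.2199, -0.3485, 2.6191, 1.4457] [-0.149, -0.0377, 1.0186] [[0.639, 0.174, 0.749], [0.093, -0.984, 0.149], [0.763, -0.025, -0.645]]
0.66 [-30.0, 10.0, -30.0] 5 [0.44, -0.91, 0.45, -0.43, 2.62, 1.36] [-0.28 -0.11  0.93]
0.76 [-10.0, 10.0, -40.0] 4 [0.46, -0.68, 0.21, -0.47, 2.62, 1.34] [-0.22 -0.1   1.  ]
0.9 [-20.0, 20.0, -70.0] 2 [0.46, -0.68, 0.22, -0.47, 2.62, 1.35] [-0.21 -0.09  1.  ]
1.05 [-10.0, -0.0, -30.0] 5 [0.38, -0.72, 0.27, -0.32, 2.62, 1.43] [-0.23 -0.06  0.99]
1.07 [-10.0, 0.0, -40.0] 4 [0.38, -0.7, 0.24, -0.32, 2.62, 1.43] [-0.23 -0.06  1.  ]
1.1 [10.0, -0.0, -30.0] 5 [0.42, -0.52, 0.06, -0.38, 2.62, 1.4] [-0.17 -0.05  1.04]
```

>>> servo_tool([
  [1, -10, 10, -40, 0],
  [1, -10, 10, -40, 0],
  [1, -10, 10, -40, 0],
  [1, -10, 10, -40, 0],
])

```text
t: 10.6
tool_pos: [-0.2186, -0.0981, 0.997]
tool_rot: [-2.694, -0.214, -1.406]
contact_force: [-0.9, 0.9, -0.7]
opening: 0.0854
grip_force: 0.0
```

```bash
python3 st.py; cat > t6.py <<'E'
from t4 import *
D2=[np.array(a) for a,_,_ in D];q=D2[-1];x,T=F(q)
y=.1655;cy=np.array([-np.sin(y),np.cos(y),0]);cx=np.array([np.cos(y),np.sin(y),0])
print('dep',np.degrees(np.arcsin(-T[2,2])),'az',np.degrees(np.arctan2(T[1,2],T[0,2])),'z.cupy',T[:,2]@cy,'spin to level y (deg)',np.degrees(np.arctan2(T[2,1],T[2,0])))
cup=np.array([.6729,.0154,0])+cx*-.056+cy*.0124+[0,0,.06];grip=cup+cx*-.075+[0,0,.091]
tcp=grip+.019*T[:,2];pre=tcp-.1*T[:,2]
print('grip',grip,'tcp',tcp,'pre',pre,'delta tool mm to pre',(T.T@(pre-x)*1e3).round(1))
# reachability along a path: x -> mids -> pre -> tcp
for X in (np.array([.2,.05,.75]),np.array([.35,.0,.45]),pre,tcp):
    for a in np.linspace(.1,1,10): 
        q=ik(q,x+(X-x)*a,T,0,.61,'lsq')
    x=X;xx,TT=F(q);print(X.round(3),q.round(2).tolist(),'err',np.abs(xx-X).max().round(4),np.degrees(np.arccos(min(1,TT[:,2]@T[:,2]))).round(2))
E
python3 t6.py
```

```text
10.6 [0.4643, -0.6796, 0.2079, -0.4769, 2.619, 1.3369] [-0.2186, -0.0981, 0.997] [[0.565, 0.168, 0.808], [0.081, -0.986, 0.148], [0.821, -0.019, -0.57]]
dep 34.7805031338891 az 10.407253120673001 z.cupy 0.013256590518821667 spin to level y (deg) -1.311535315259028
grip [0.54164713 0.0060489  0.151     ] tcp [0.55699592 0.00886794 0.14016175] pre [ 0.4762128  -0.0059691   0.19720516] delta tool mm to pre [-256.8   40.8 1031.1]
[0.2  0.05 0.75] [1.45, -1.01, 1.55, -1.02, 1.96, 2.14] err 0.0424 1.49
[0.35 0.   0.45] [-0.67, -1.01, 2.12, 0.68, 1.4, 0.83] err 0.0894 3.82
[ 0.476 -0.006  0.197] [-0.47, -0.98, 2.58, 0.73, 0.84, 0.64] err 0.0077 0.33
[0.557 0.009 0.14 ] [-0.32, -0.51, 2.45, 0.97, 0.5, 0.38] err 0.0 0.0
```

```bash
cat > path.py <<'E'
from t4 import *
def follow(q,pts,T,step=.05,verbose=True):
    x=F(q)[0]
    for X in pts:
        X=np.array(X,float);n=max(1,int(np.ceil(np.linalg.norm(X-x)/step)));w=0;wt=0;dq=0
        for a in np.linspace(1/n,1,n):
            q0=q;q=ik(q,x+(X-x)*a,T,0,.61,'lsq');y,U=F(q);w=max(w,np.abs(y-x-(X-x)*a).max());wt=max(wt,np.degrees(np.linalg.norm(R.from_matrix(U@T.T).as_rotvec())));dq=max(dq,np.abs(q-q0).max())
        x=X
        if verbose: print(X.round(3).tolist(),n,q.round(2).tolist(),'poserr mm',round(w*1e3,1),'tilt',round(wt,2),'maxdq',round(dq,2))
    return q
yw=.1655;cy=np.array([-np.sin(yw),np.cos(yw),0]);cx=np.array([np.cos(yw),np.sin(yw),0]);zz=np.array([0,0,1.])
def P(r,l,z): return cx*r+cy*l+zz*z
E
cat > t7.py <<'E'
from path import *
q=np.array(D[-1][0]);T=F(q)[1];x=F(q)[0]
print('now r,l',x@cx,x@cy)
tcp=np.array([.557,.0089,.1402]);r,l=tcp@cx,tcp@cy;print('tcp r,l',r,l)
follow(q,[P(-.2,.0742,.95),P(.1,.0742,.95),P(.45,.0742,.75),P(.55,.0742,.45),P(.5,l,.3),P(r-.05,l,.18),tcp,tcp+.03*zz,tcp+.03*zz-.1*cx,P(.47,l,.25),P(.47,l,.3)],T)
E
python3 t7.py
```

```text
now r,l -0.2316577611594422 -0.060751200583504965
tcp r,l 0.5508554461008472 -0.08298486308379735
[-0.209, 0.04, 0.95] 3 [0.17, -0.91, 0.61, 0.01, 2.48, 1.6] poserr mm 0.0 tilt 0.0 maxdq 0.19
[0.086, 0.09, 0.95] 6 [0.19, -0.84, 1.0, -0.01, 2.02, 1.6] poserr mm 0.0 tilt 0.0 maxdq 0.11
[0.432, 0.147, 0.75] 9 [0.15, -0.73, 1.54, 0.03, 1.38, 1.57] poserr mm 2.0 tilt 0.09 maxdq 0.38
[0.53, 0.164, 0.45] 7 [0.15, -0.76, 2.08, 0.03, 0.87, 1.56] poserr mm 0.0 tilt 0.0 maxdq 0.09
[0.507, 0.001, 0.3] 5 [-0.41, -0.93, 2.4, 0.62, 0.9, 0.81] poserr mm 0.0 tilt 0.0 maxdq 0.16
[0.508, 0.001, 0.18] 3 [-0.41, -0.82, 2.55, 0.78, 0.7, 0.58] poserr mm 0.0 tilt 0.0 maxdq 0.1
[0.557, 0.009, 0.14] 2 [-0.32, -0.51, 2.45, 0.97, 0.5, 0.38] poserr mm 0.0 tilt 0.0 maxdq 0.16
[0.557, 0.009, 0.17] 1 [-0.32, -0.58, 2.44, 0.86, 0.55, 0.51] poserr mm 0.0 tilt 0.0 maxdq 0.13
[0.458, -0.008, 0.17] 2 [-0.49, -0.92, 2.58, 0.77, 0.82, 0.57] poserr mm 28.5 tilt 1.19 maxdq 0.23
[0.477, -0.004, 0.25] 2 [-0.47, -1.01, 2.52, 0.68, 0.91, 0.72] poserr mm 11.9 tilt 0.31 maxdq 0.09
[0.477, -0.004, 0.3] 1 [-0.46, -1.01, 2.43, 0.64, 0.98, 0.79] poserr mm 10.2 tilt 0.29 maxdq 0.08
```

```bash
cat > t8.py <<'E'
from path import *
q=np.array(D[-1][0]);T=F(q)[1]@Rz(np.radians(1.3))
tcp=np.array([.557,.0089,.1402]);r,l=tcp@cx,tcp@cy
q=follow(q,[P(-.2,.0742,.95),P(.1,.0742,.95),P(.45,.0742,.75),P(.55,.0742,.45),P(.5,l,.3),P(r-.05,l,.18),tcp],T,verbose=False)
print('lift/retreat'); q=follow(q,[tcp+.03*zz,tcp+.035*zz-.045*cx],T)
qd=q
print('to dish');q2=follow(qd,[P(.5,-.2,.2),P(.5,-.3,.2),[.43,-.35,.20],[.43,-.35,.16]],T)
q=q2
for s in range(12): 
    T2=F(q)[1]@Rz(np.radians(-10.5));q=ik(q,F(q)[0],T2,0,.61,'lsq')
print('spun 126',q.round(2))
m=np.array([.50,.299,0]);g=m+cx*-.075+zz*(.091+.004);t=g+.019*T[:,2]
print('to mat');follow(q2,[P(.5,-.3,.25),P(.5,-.1,.25),P(.48,.1,.25),P(.48,.2,.25),t+.08*zz,t,t-.06*T[:,2]],T)
E
python3 t8.py
```

```text
lift/retreat
[0.557, 0.009, 0.17] 1 [-0.32, -0.58, 2.44, 0.86, 0.55, 0.53] poserr mm 0.0 tilt 0.0 maxdq 0.13
[0.513, 0.001, 0.175] 1 [-0.4, -0.79, 2.54, 0.8, 0.68, 0.59] poserr mm 0.0 tilt 0.0 maxdq 0.21
to dish
[0.526, -0.115, 0.2] 3 [-0.7, -0.61, 2.4, 0.96, 0.88, 0.27] poserr mm 0.0 tilt 0.0 maxdq 0.13
[0.543, -0.214, 0.2] 2 [-0.86, -0.36, 2.24, 1.04, 0.97, 0.07] poserr mm 0.0 tilt 0.0 maxdq 0.12
[0.43, -0.35, 0.2] 4 [-1.26, -0.26, 2.16, 1.02, 1.28, -0.16] poserr mm 0.0 tilt 0.0 maxdq 0.11
[0.43, -0.35, 0.16] 1 [-1.26, -0.19, 2.19, 1.04, 1.23, -0.24] poserr mm 0.0 tilt 0.0 maxdq 0.08
spun 126 [-1.26 -0.19  2.19  1.04  1.23 -2.44]
to mat
[0.543, -0.214, 0.25] 4 [-0.86, -0.43, 2.2, 0.98, 1.02, 0.18] poserr mm 0.0 tilt 0.0 maxdq 0.11
[0.51, -0.016, 0.25] 4 [-0.46, -0.88, 2.46, 0.71, 0.85, 0.69] poserr mm 0.0 tilt 0.0 maxdq 0.17
[0.457, 0.178, 0.25] 5 [0.25, -0.99, 2.51, -0.09, 0.66, 1.73] poserr mm 5.1 tilt 0.11 maxdq 0.25
[0.44, 0.276, 0.25] 2 [0.59, -0.75, 2.4, -0.57, 0.66, 2.33] poserr mm 0.0 tilt 0.0 maxdq 0.32
[0.441, 0.289, 0.164] 2 [0.63, -0.58, 2.45, -0.82, 0.5, 2.64] poserr mm 0.0 tilt 0.0 maxdq 0.18
[0.441, 0.289, 0.084] 2 [0.59, -0.46, 2.5, -1.02, 0.38, 2.85] poserr mm 13.5 tilt 1.34 maxdq 0.19
[0.393, 0.281, 0.118] 2 [0.7, -0.65, 2.57, -0.95, 0.53, 2.82] poserr mm 4.2 tilt 0.42 maxdq 0.11
```

```bash
cat > inc.py <<'E'
import sys
from path import *
from station import get_obs
def inc(pts,step=55,T=None,x=None):
    o=get_obs();x=o['tool_pos'] if x is None else x;T=R.from_rotvec(o['tool_rot']).as_matrix() if T is None else T
    for X in pts:
        d=T.T@(np.array(X)-x)*1e3;n=max(1,int(np.ceil(np.linalg.norm(d)/step)));print(n,'x',(d/n).round(1).tolist(),'->',np.array(X).round(3).tolist());x=np.array(X)
E
python3 - <<'E'
from inc import *
o=get_obs();T=R.from_rotvec(o['tool_rot']).as_matrix()@Rz(np.radians(1.3))
inc([P(-.2,.0742,.95),P(.1,.0742,.95),P(.45,.0742,.75),P(.55,.0742,.45),P(.5,-.083,.3)],T=T)
E
```

```text
3 x [-8.4, -44.5, 18.2] -> [-0.209, 0.04, 0.95]
6 x [28.5, -0.5, 41.1] -> [0.086, 0.09, 0.95]
8 x [4.4, 0.5, 50.2] -> [0.432, 0.147, 0.75]
6 x [-31.5, 1.7, 42.2] -> [0.53, 0.164, 0.45]
5 x [-29.2, 32.6, 8.5] -> [0.507, 0.001, 0.3]
```

>>> servo_tool([
  [1, 0, 0, 0, 1.3],
  [1, -8.4, -44.5, 18.2, 0],
  [1, -8.4, -44.5, 18.2, 0],
  [1, -8.4, -44.5, 18.2, 0],
  [1, 28.5, -0.5, 41.1, 0],
  [1, 28.5, -0.5, 41.1, 0],
  [1, 28.5, -0.5, 41.1, 0],
  [1, 28.5, -0.5, 41.1, 0],
  [1, 28.5, -0.5, 41.1, 0],
  [1, 28.5, -0.5, 41.1, 0],
])

```text
t: 11.85
tool_pos: [0.0917, 0.0916, 0.9483]
tool_rot: [-2.693, -0.181, -1.393]
contact_force: [-0.6, 0.5, -0.2]
opening: 0.0855
grip_force: 0.0
```

>>> servo_tool([
  [1, 4.4, 0.5, 50.2, 0],
  [1, 4.4, 0.5, 50.2, 0],
  [1, 4.4, 0.5, 50.2, 0],
  [1, 4.4, 0.5, 50.2, 0],
  [1, 4.4, 0.5, 50.2, 0],
  [1, 4.4, 0.5, 50.2, 0],
  [1, 4.4, 0.5, 50.2, 0],
  [1, 4.4, 0.5, 50.2, 0],
])

```text
t: 12.85
tool_pos: [0.4353, 0.1502, 0.7444]
tool_rot: [-2.695, -0.18, -1.392]
contact_force: [0.1, 0.2, 0.3]
opening: 0.0857
grip_force: 0.0
```

```bash
python3 st.py; python3 -c "
from inc import *
inc([P(.55,.0742,.45),P(.5,-.083,.3)])"
```

```text
12.85 [0.1622, -0.7282, 1.5423, 0.0137, 1.3707, 1.604] [0.4353, 0.1502, 0.7444] [[0.574, 0.152, 0.804], [0.058, -0.988, 0.145], [0.817, -0.037, -0.576]]
6 x [-30.8, 2.0, 41.3] -> [0.53, 0.164, 0.45]
5 x [-29.1, 32.7, 8.8] -> [0.507, 0.001, 0.3]
```

>>> servo_tool([
  [1, -30.8, 2, 41.3, 0],
  [1, -30.8, 2, 41.3, 0],
  [1, -30.8, 2, 41.3, 0],
  [1, -30.8, 2, 41.3, 0],
  [1, -30.8, 2, 41.3, 0],
  [1, -30.8, 2, 41.3, 0],
  [1, -29, 32.7, 8.8, 0],
  [1, -29, 32.7, 8.8, 0],
  [1, -29, 32.7, 8.8, 0],
  [1, -29, 32.7, 8.8, 0],
  [1, -29, 32.7, 8.8, 0],
  [1, 0, 0, 0, -2.6],
])

```text
t: 14.35
tool_pos: [0.5051, -0.0026, 0.2968]
tool_rot: [-2.71, -0.233, -1.397]
contact_force: [-0.4, -0.5, 0.1]
opening: 0.0853
grip_force: 0.0
```

```bash
python3 - <<'E'
from st import *
import cv2
o=st()
cv2.imwrite('pics/w1.png',get_image('wrist')[:,:,::-1])
cv2.imwrite('pics/s1.png',get_image('side')[:,:,::-1]);cv2.imwrite('pics/t1.png',get_image('top')[:,:,::-1])
E
```

```text
14.35 [-0.4152, -0.9315, 2.4011, 0.614, 0.9097, 0.796] [0.5051, -0.0026, 0.2968] [[0.572, 0.173, 0.802], [0.097, -0.985, 0.143], [0.815, -0.005, -0.58]]
```

View pics/w1.png

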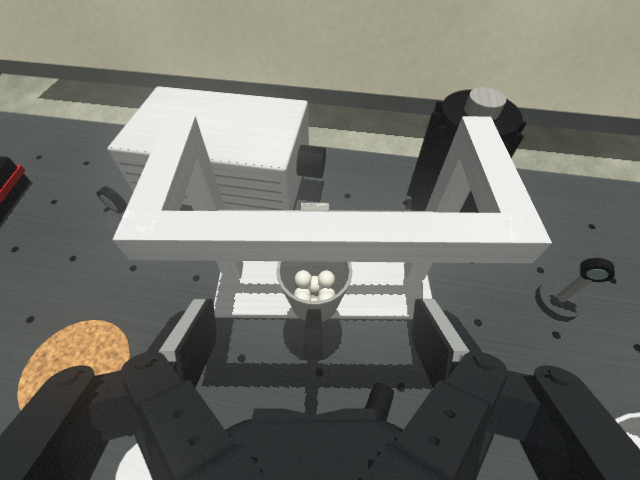

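Wrist view: the cup with white balls is at (315,280), its black handle's end at (312,312), centred between the fingers. The green and yellow look-alikes are out of view. The driver is at (380,400) and the mat at (75,370).

```bash
cat > wr.py <<'E'
from path import *
import cv2
from station import get_calibration
cw=get_calibration('wrist');M=np.array(cw['mount']);Kw=np.array([[cw['fx'],0,cw['cx']],[0,cw['fy'],cw['cy']],[0,0,1]])
def wproj(X,x,T):
    Xc=(np.linalg.inv(M)@np.r_[T.T@(np.array(X)-x),1])[:3];return cv2.projectPoints(Xc.reshape(1,3),np.zeros(3),np.zeros(3),Kw,np.array(cw['dist_coeffs']))[0].ravel()
cup=np.array([.6729,.0154,0])+cx*-.056+cy*.0124+[0,0,.06]
def C(a): return cup+cx*a[0]/1e3+cy*a[1]/1e3+zz*a[2]/1e3
E
python3 - <<'E'
from wr import *
from inc import inc
import json
from station import get_obs
o=get_obs();x=o['tool_pos'];T=R.from_rotvec(o['tool_rot']).as_matrix()
for n,a in dict(end=(-92,0,116),endtop=(-82,0,123),endbot=(-102,0,109),rim=(0,0,75),rimL=(0,40,75),rimR=(0,-40,75),hooktop=(53,0,104)).items(): print(n,C(a).round(4),wproj(C(a),x,T).round(1))
im=cv2.imread('pics/w1.png');g=im.max(2)
print('dark row 308..', [ (r,np.where(g[r,290:340]<45)[0][[0,-1]]+290 if (g[r,290:340]<45).any() else None) for r in range(300,345,5)])
g0=C((-75,0,91));tcp=g0+.019*T[:,2];pre=tcp-.055*T[:,2];print(tcp)
inc([pre+.03*zz,pre,tcp])
E
```

```text
end [0.5249 0.0032 0.176 ] [313.9 348.2]
endtop [0.5347 0.0049 0.183 ] [314.1 332.7]
endbot [0.515  0.0016 0.169 ] [313.8 363.7]
rim [0.6156 0.0184 0.135 ] [315.1 273.2]
rimL [0.609  0.0579 0.135 ] [277.  272.9]
rimR [ 0.6222 -0.021   0.135 ] [353.3 273.6]
hooktop [0.6679 0.0271 0.164 ] [315.6 216.6]
dark row 308.. [(300, None), (305, None), (310, None), (315, None), (320, None), (325, None), (330, None), (335, None), (340, None)]
[0.55694438 0.0088177  0.14007627]
2 x [-39.2, 0.1, 31.6] -> [0.513, 0.001, 0.202]
1 x [-24.5, 0.1, 17.2] -> [0.513, 0.001, 0.172]
1 x [-0.0, -0.0, 55.0] -> [0.557, 0.009, 0.14]
```

>>> servo_tool([
  [1, -39, 0, 31.6, 0],
  [1, -39, 0, 31.6, 0],
  [1, -24.5, 0, 17, 0],
  [1, 0, 0, 28, 0],
  [1, 0, 0, 27, 0],
  [1, 0, 0, 0, 0],
])

```text
t: 15.25
tool_pos: [0.5572, 0.0105, 0.1404]
tool_rot: [-2.705, -0.243, -1.401]
contact_force: [0.6, 0.4, 0.3]
opening: 0.0857
grip_force: 0.0
```

```bash
python3 - <<'E'
from st import *
import cv2
o=st();print(o['contact_force'])
from wr import *
M2=R.from_rotvec(o['tool_rot']).as_matrix();g=C((-75,0,91));print('err tool mm',(M2.T@(g+.019*M2[:,2]-o['tool_pos'])*1e3).round(1))
cv2.imwrite('pics/w2.png',get_image('wrist')[:,:,::-1])
E
```

```text
15.25 [-0.317, -0.5129, 2.4502, 0.9476, 0.5034, 0.3854] [0.5572, 0.0105, 0.1404] [[0.568, 0.18, 0.803], [0.101, -0.984, 0.149], [0.817, -0.003, -0.577]]
[0.58160015 0.44143978 0.34849192]
err tool mm [-0.6  1.5 -0.3]
```

View pics/w2.png

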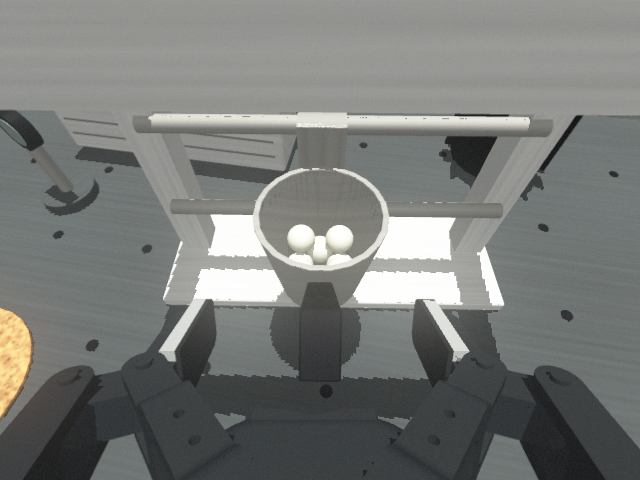

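The handle (column 320, rows 282–380) lies between the pads (190 and 440). I'll shift 1.5 mm and close.

>>> servo_tool([
  [1, 0, 1.5, 0, 0],
  [0, 0, 0, 0, 0],
  [0, 0, 0, 0, 0],
  [0, 0, 0, 0, 0],
  [0, 0, 0, 0, 0],
  [0, 0, 0, 0, 0],
  [0, 0, 0, 0, 0],
], force=80)

```text
t: 16.18
tool_pos: [0.5582, 0.007, 0.1439]
tool_rot: [-2.705, -0.242, -1.412]
contact_force: [-8.6, -1.7, 6.0]
opening: 0.013
grip_force: 77.6
```

```bash
python3 - <<'E'
from st import *
o=st();print(o['opening'],o['grip_force'],o['contact_force'],o['wrist_torque'])
from inc import *
T=R.from_rotvec(o['tool_rot']).as_matrix();x=o['tool_pos']
for n,d in dict(fwd=.004*cx,up=.02*zz,back=-.025*cx).items(): print(n,(T.T@d*1e3).round(1))
E
```

```text
16.18 [-0.3241, -0.518, 2.4494, 0.9514, 0.5053, 0.3784] [0.5582, 0.007, 0.1439] [[0.562, 0.177, 0.808], [0.102, -0.984, 0.144], [0.82, 0.002, -0.572]]
0.013039554090560514 77.6228928565979 [-8.55415354 -1.70999056  6.02421467] [-0.20099554  0.62057047 -0.23969894]
fwd [2.3 0.1 3.3]
up [ 16.4   0.  -11.4]
back [-14.3  -0.3 -20.5]
```

>>> servo_tool([
  [0, 1.2, 0, 1.7, 0],
  [0, 1.2, 0, 1.7, 0],
  [0, 0, 0, 0, 0],
])

```text
t: 16.55
tool_pos: [0.5623, 0.007, 0.1461]
tool_rot: [-2.704, -0.245, -1.416]
contact_force: [-65.6, -10.9, 37.3]
opening: 0.0134
grip_force: 88.0
```

>>> servo_tool([
  [0, 2.5, 0, -1.7, 0],
  [0, 2.5, 0, -1.7, 0],
  [0, 2.5, 0, -1.7, 0],
])

```text
t: 16.92
tool_pos: [0.5618, 0.0084, 0.1517]
tool_rot: [-2.705, -0.243, -1.408]
contact_force: [-0.2, 0.1, -2.7]
opening: 0.0133
grip_force: 77.8
```

>>> servo_tool([
  [0, 4, 0, -2.8, 0],
  [0, 4, 0, -2.8, 0],
  [0, 4, 0, -2.8, 0],
  [0, 4, 0, -2.8, 0],
  [0, 4, 0, -2.8, 0],
])

```text
t: 17.55
tool_pos: [0.5623, 0.0082, 0.1775]
tool_rot: [-2.704, -0.243, -1.411]
contact_force: [0.1, -0.3, -1.3]
opening: 0.013
grip_force: 77.8
```

```bash
python3 - <<'E'
from st import *
import cv2
o=st();print(o['contact_force'])
cv2.imwrite('pics/w3.png',get_image('wrist')[:,:,::-1]);
E
```

```text
17.55 [-0.3173, -0.5701, 2.4192, 0.8368, 0.553, 0.5135] [0.5623, 0.0082, 0.1775] [[0.563, 0.178, 0.807], [0.103, -0.984, 0.145], [0.82, 0.001, -0.572]]
[ 0.13892092 -0.34657667 -1.33064353]
```

View pics/w3.png

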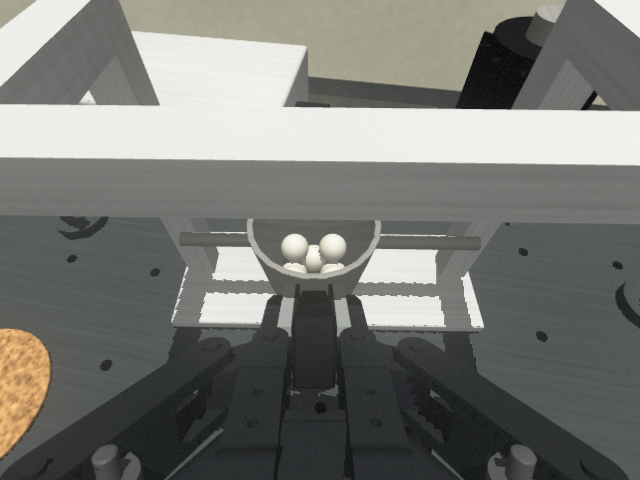

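```bash
cat > t9.py <<'E'
from path import *
from station import get_obs
o=get_obs();T=R.from_rotvec(o['tool_rot']).as_matrix();x=o['tool_pos']
Rc=np.c_[cx,cy,zz]           # cup axes now
Rt=T.T@Rc; gt=np.array([0,0,-.019])
def cupP(a,s): # point of cup rel. to TCP in world at spin s
    return T@Rz(np.radians(s))@(gt+Rt@((np.array(a)-[-75,0,91])/1e3))
ph=np.linspace(0,2*np.pi,73)
for s in(0,-90,-110,-120,-130,-140,-150):
    ax=T@Rz(np.radians(s))@Rt@[0,0,1]
    rim=np.array([cupP((40*np.cos(a),40*np.sin(a),75),s) for a in ph]);i=rim[:,2].argmin()
    base=np.array([cupP((29*np.cos(a),29*np.sin(a),0),s) for a in ph])
    hook=np.array([cupP((X,Y,Z),s) for X in(40,66) for Y in(-15,15) for Z in(88,104)]);h=hook[:,2].argmin()
    print(s,'tilt',round(np.degrees(np.arccos(ax[2]))),'axis',ax.round(2),'rimlow',(rim[i]*1e3).round(0),'hooklow',(hook[h]*1e3).round(0),'baselow',round(base[:,2].min()*1e3),'rimctr',(cupP((0,0,75),s)*1e3).round(0),'a',round(np.degrees(ph[i])))
E
python3 t9.py; python3 - <<'E'
import sys;sys.path.insert(0,'.')
from inc import *
from station import get_obs
x=get_obs()['tool_pos'];a=x-.045*cx
inc([a,a-.2*cy],50)
E
```

```text
0 tilt 0 axis [-0. -0.  1.] rimlow [31. 38. -5.] hooklow [101.   1.   8.] baselow -80 rimctr [59. 10. -5.] a 125
-90 tilt 71 axis [-0.61  0.73  0.33] rimlow [ 29.  47. -67.] hooklow [ 58.  90. -67.] baselow -81 rimctr [ 37.  37. -29.] a 60
-110 tilt 85 axis [-0.76  0.65  0.1 ] rimlow [ 29.  38. -77.] hooklow [ 45.  78. -88.] baselow -73 rimctr [ 32.  34. -37.] a 50
-120 tilt 91 axis [-0.82  0.58 -0.01] rimlow [ 30.  32. -81.] hooklow [ 27.  78. -98.] baselow -69 rimctr [ 29.  32. -41.] a 45
-130 tilt 96 axis [-0.87  0.48 -0.11] rimlow [ 31.  26. -84.] hooklow [  23.   66. -108.] baselow -65 rimctr [ 27.  29. -45.] a 40
-140 tilt 101 axis [-0.91  0.37 -0.19] rimlow [ 32.  21. -87.] hooklow [  20.   53. -115.] baselow -62 rimctr [ 26.  25. -48.] a 35
-150 tilt 105 axis [-0.93  0.25 -0.26] rimlow [ 35.  18. -89.] hooklow [  18.   38. -121.] baselow -59 rimctr [ 25.  20. -50.] a 25
1 x [-25.7, -0.6, -36.9] -> [0.518, 0.001, 0.178]
4 x [-0.4, 50.0, -0.5] -> [0.551, -0.197, 0.178]
```

The handle is held and the balls are still in the cup (294–333, 245–275). The weight is about 2 N, so the cup is free of the rack. Next I'll back out under the beam and go right to the dish.

```bash
python3 - <<'E'
from inc import *
from station import get_obs
o=get_obs();x=o['tool_pos'];T=R.from_rotvec(o['tool_rot']).as_matrix();a=x-.045*cx;b=np.array([.47,-.388,.17])
q=follow(o['q'],[a,b,b-.022*zz],T)
for k in range(13): q=ik(q,F(q)[0],F(q)[1]@Rz(np.radians(-10)),0,.61,'lsq')
print(q.round(2))
inc([a],25);inc([b],40,x=a)
print('down15',(T.T@[0,0,-.015]*1e3).round(1))
from vis import onz
print('lensR',onz('top',(425,160),.05).round(3),'yellow',onz('top',(450,298),.055).round(3))
E
```

```text
[0.518, 0.001, 0.178] 1 [-0.39, -0.77, 2.52, 0.79, 0.67, 0.54] poserr mm 0.0 tilt 0.0 maxdq 0.2
[0.47, -0.388, 0.17] 8 [-1.2, -0.07, 2.06, 1.05, 1.19, -0.26] poserr mm 0.0 tilt 0.0 maxdq 0.17
[0.47, -0.388, 0.148] 1 [-1.2, -0.04, 2.07, 1.07, 1.17, -0.3] poserr mm 0.0 tilt 0.0 maxdq 0.04
[-1.2  -0.04  2.07  1.07  1.17 -2.57]
2 x [-12.8, -0.3, -18.5] -> [0.518, 0.001, 0.178]
10 x [-7.4, 37.4, -9.1] -> [0.47, -0.388, 0.17]
down15 [-12.3  -0.    8.6]
lensR [ 0.703 -0.317  0.05 ] yellow [ 0.294 -0.38   0.055]
```

>>> servo_tool([
  [0, -13, 0, -18.4, 0],
  [0, -13, 0, -18.4, 0],
  [0, 0, 0, 0, 0],
])

```text
t: 17.98
tool_pos: [0.5174, -0.0002, 0.1768]
tool_rot: [-2.704, -0.242, -1.413]
contact_force: [0.5, 0.0, -1.6]
opening: 0.0132
grip_force: 78.4
```

>>> servo_tool([
  [0, -4, 20, -5, 0],
  [0, -7, 34, -8.5, 0],
  [0, -8, 40, -10, 0],
  [0, -8, 40, -10, 0],
  [0, -8, 40, -10, 0],
  [0, -8, 40, -10, 0],
  [0, -8, 40, -10, 0],
  [0, -8, 40, -10, 0],
  [0, -8, 40, -10, 0],
  [0, -7, 28, -6, 0],
  [0, -2, 12, -3, 0],
  [0, 0, 0, 0, 0],
])

```text
t: 19.48
tool_pos: [0.4673, -0.3897, 0.1675]
tool_rot: [-2.704, -0.243, -1.41]
contact_force: [-0.3, 0.7, -2.2]
opening: 0.0131
grip_force: 78.6
```

```bash
python3 - <<'E'
from st import *
import cv2
o=st();print(o['contact_force'])
a=get_image('wrist')[:,:,::-1];b=get_image('top')[:,:,::-1];cv2.imwrite('pics/w4.png',a);cv2.imwrite('pics/t4.png',b)
s=get_image('side')[:,:,::-1];cv2.imwrite('pics/s4.png',s)
cv2.imwrite('pics/m4.png',np.hstack([cv2.resize(a,(400,300)),cv2.resize(s[120:360,100:420],(400,300))]))
E
```

```text
19.48 [-1.2098, -0.0706, 2.0609, 1.0505, 1.1925, -0.2608] [0.4673, -0.3897, 0.1675] [[0.563, 0.178, 0.807], [0.102, -0.984, 0.145], [0.82, 0.001, -0.572]]
[-0.32515305  0.66212875 -2.15039829]
```

View pics/m4.png

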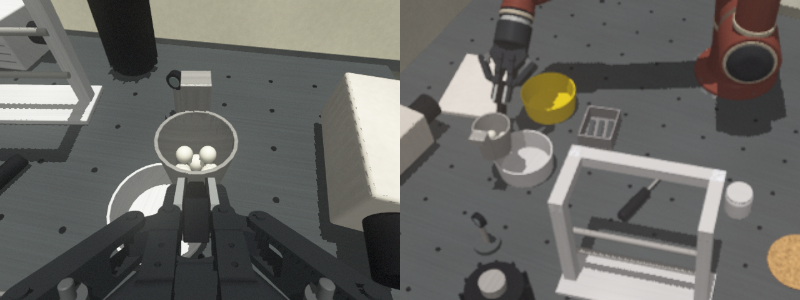

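Left: the cup with its balls in the gripper, rim at (197,140) in the montage, dish rim behind and left at (107,220). Right: the cup sits on the dish's right edge, clear of the lens at (487,230).

```bash
python3 - <<'E'
from wr import *
from station import get_obs
o=get_obs();x=o['tool_pos'];T=R.from_rotvec(o['tool_rot']).as_matrix()
im=cv2.imread('pics/w4.png').copy()
d=np.array([.4877,-.340,.055])
for a in np.linspace(0,2*np.pi,40):
    u=wproj(d+.066*np.array([np.cos(a),np.sin(a),0]),x,T).round().astype(int);cv2.circle(im,tuple(int(v) for v in u),2,(0,0,255),-1)
Rc=np.c_[cx,cy,zz]
for t,col in((0,(0,255,0)),(-4,(255,0,0))):
  for a in np.linspace(0,2*np.pi,30):
    p=x-.019*T[:,2]+Rc@Ry(np.radians(t))@((np.array([40*np.cos(a),40*np.sin(a),75])-[-75,0,91])/1e3)
    u=wproj(p,x,T).round().astype(int);cv2.circle(im,tuple(int(v) for v in u),1,col,-1)
cv2.imwrite('pics/o4.png',im[150:450,100:500])
E
```

```text
(no output)
```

View pics/o4.png

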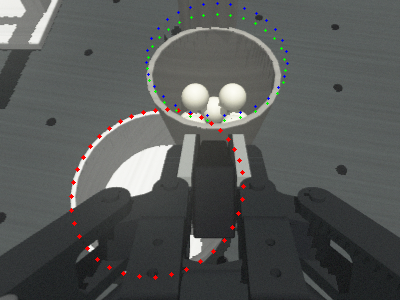

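>>> servo_tool([
  [0, -3, -10, -4.3, 0],
  [0, 0, 0, 0, -4],
  [0, 0, 0, 0, -8],
  [0, 0, 0, 0, -8],
  [0, 0, 0, 0, -8],
  [0, 0, 0, 0, -8],
  [0, 0, 0, 0, -8],
  [0, 0, 0, 0, -8],
  [0, 0, 0, 0, -8],
  [0, 0, 0, 0, -6],
  [0, 0, 0, 0, -4],
  [0, -4, -11.6, 8.6, 0],
])

```text
t: 21.12
tool_pos: [0.4603, -0.3799, 0.1537]
tool_rot: [1.862, 1.572, 1.101]
contact_force: [-0.4, -0.3, -3.4]
opening: 0.0134
grip_force: 78.6
```

>>> servo_tool([
  [0, 0, 0, 0, -4],
  [0, 0, 0, 0, -4],
  [0, 0, 0, 0, -4],
  [0, 0, 0, 0, -4],
  [0, 0, 0, 0, -4],
  [0, 0, 0, 0, -4],
  [0, 0, 0, 0, -5],
  [0, 0, 0, 0, -5],
  [0, 0, 0, 0, -5],
  [0, 0, 0, 0, -5],
  [0, 0, 0, 0, -5],
  [0, 0, 0, 0, -3],
])

```text
t: 22.62
tool_pos: [0.4597, -0.3789, 0.1513]
tool_rot: [0.915, 2.068, 0.662]
contact_force: [-0.2, 0.8, -2.0]
opening: 0.0131
grip_force: 78.6
```

```bash
python3 - <<'E'
from st import *
import cv2
o=st();print(o['contact_force'],o['grip_force'])
a=get_image('wrist')[:,:,::-1];s=get_image('side')[:,:,::-1];t=get_image('top')[:,:,::-1]
cv2.imwrite('pics/m5.png',np.vstack([np.hstack([cv2.resize(a,(400,300)),cv2.resize(s[180:300,120:280],(400,300))]),np.hstack([cv2.resize(t[180:300,360:520],(400,300)),np.zeros((300,400,3),np.uint8)])]))
E
```

```text
22.62 [-1.2167, -0.0758, 2.0973, 1.0589, 1.1838, -2.4223] [0.4597, -0.3789, 0.1513] [[-0.45, 0.383, 0.807], [0.78, 0.608, 0.147], [-0.434, 0.695, -0.573]]
[-0.1832961   0.77366101 -1.96801205] 78.586585521698
```

View pics/m5.png

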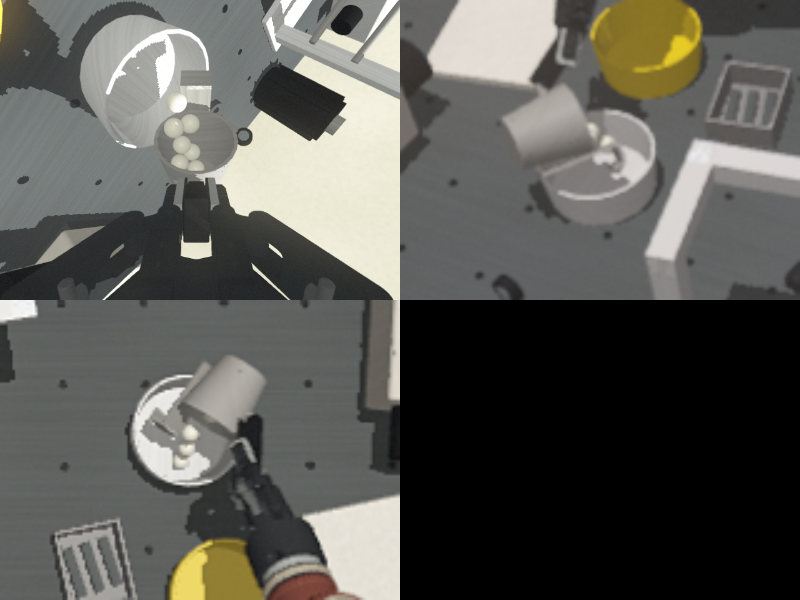

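Balls are leaving over the lip, centred over the dish (montage top view, (187,450) in a dish around (185,430)). I'll hold, then tip further.

>>> servo_tool([
  [0, 0, 0, 0, 0],
  [0, 0, 0, 0, 0],
  [0, 0, 0, 0, 0],
  [0, 0, 0, 0, 0],
  [0, 0, 0, 0, -4],
  [0, 0, 0, 0, -4],
  [0, 0, 0, 0, -4],
  [0, 0, 0, 0, 0],
  [0, 0, 0, 0, -4],
  [0, 0, 0, 0, -4],
  [0, 0, 0, 0, 0],
  [0, 0, 0, 0, 0],
])

```text
t: 24.28
tool_pos: [0.4601, -0.3801, 0.1528]
tool_rot: [0.534, 2.155, 0.473]
contact_force: [-0.0, -0.6, -1.7]
opening: 0.0133
grip_force: 78.8
```

>>> servo_tool([
  [0, 0, 0, 0, 0],
  [0, 0, 0, 0, 0],
  [0, 0, 0, 0, -3],
  [0, 0, 0, 0, -3],
  [0, 0, 0, 0, 3],
  [0, 0, 0, 0, -3],
  [0, 0, 0, 0, 3],
  [0, 0, 0, 0, 0],
  [0, 0, 0, 0, 0],
  [0, 0, 0, 0, 0],
  [0, 0, 0, 0, 0],
  [0, 0, 0, 0, 0],
])

```text
t: 25.78
tool_pos: [0.4601, -0.38, 0.1527]
tool_rot: [0.474, 2.164, 0.444]
contact_force: [-0.1, -0.1, -1.1]
opening: 0.013
grip_force: 78.8
```

```bash
python3 - <<'E'
from st import *
import cv2
o=st();print(o['contact_force'])
f=np.mean([get_obs()['contact_force'] for _ in range(3)],0);print(f)
a=get_image('wrist');t=get_image('top');s=get_image('side')
for n,i in(('w',a),('t',t),('s',s)): cv2.imwrite(f'pics/{n}6.png',i[:,:,::-1])
# coarse ascii of wrist cup-mouth region (brightness), balls = cream (R-B>8 & bright)
m=((i:=a.astype(int))[...,0]>150)&(i[...,0]-i[...,2]>8)
print('cream px in cup mouth',m[160:285,245:385].sum(), 'total',m.sum())
m5=cv2.imread('pics/m5.png')[:300,:400,::-1].astype(int);mm=(m5[...,0]>150)&(m5[...,0]-m5[...,2]>8);print('before',mm[100:178,153:240].sum()*2.56)
for y in range(150,290,7): print(''.join(' .:-=+*#%@'[min(9,int(a[y,x].mean())//26)] for x in range(120,400,4)))
E
```

```text
25.77 [-1.2169, -0.0759, 2.0949, 1.059, 1.1842, -2.8223] [0.4601, -0.38, 0.1527] [[-0.563, 0.177, 0.807], [0.48, 0.865, 0.145], [-0.672, 0.47, -0.572]]
[-0.10970954 -0.10594414 -1.11590919]
[-0.10970954 -0.10594414 -1.11590919]
cream px in cup mouth 1177 total 58204
before 5271.04
===================++++++++++++++**********==========##*****%=========
====================++=+++++++++*++********============***@===========
====================+@#=++++++++++*********============*@=============
=====================@@++++++++++++********===========*===============
======================@#++++++++++++*******===========-:::::==========
=======================@*++++++++++*+**===============================
========================*@*+++++++++=================================-
============================+++++++===================================
======================================================================
======================================================================
==================================-===========================--====#%
=:::=============================-------===================-----=+%%%%
==================================-----===================-=----=:=%%%
==================================-----=====================---===:#%%
===================================------=================----===::%%%
=====================================---===================--==-:=%%%%
=======================================-=================-===#%%%%%%%%
==========================:-==============================#%%%%%%%%%%%
=======================================-==-==========##%%%%%%%%%%%%%%%
::::===================================+=====-=====##%%%%%%#%%%%%%%%%%
```

The cup's mouth shows no balls and the weight is down to about 1.1 N, so it is empty. I'll rise and turn the cup upright.

>>> servo_tool([
  [0, -13.5, 9.4, -11.5, 0],
  [0, -13.5, 9.4, -11.5, 0],
  [0, 0, 0, 0, 10],
  [0, 0, 0, 0, 10],
  [0, 0, 0, 0, 10],
  [0, 0, 0, 0, 10],
  [0, 0, 0, 0, 10],
  [0, 0, 0, 0, 10],
  [0, 0, 0, 0, 10],
  [0, 0, 0, 0, 10],
  [0, 0, 0, 0, 10],
  [0, 0, 0, 0, 10],
])

```text
t: 27.42
tool_pos: [0.4601, -0.38, 0.1928]
tool_rot: [2.276, 1.184, 1.278]
contact_force: [0.2, -1.0, -0.8]
opening: 0.0131
grip_force: 78.8
```

>>> servo_tool([
  [0, 0, 0, 0, 10],
  [0, 0, 0, 0, 10],
  [0, 0, 0, 0, 10],
  [0, 0, 0, 0, 10],
  [0, 0, 0, 0, 5],
  [0, 0, 0, 0, 0],
])

```text
t: 28.18
tool_pos: [0.46, -0.38, 0.1928]
tool_rot: [-2.704, -0.245, -1.411]
contact_force: [-0.2, 0.6, -0.6]
opening: 0.0135
grip_force: 78.8
```

```bash
cat > t10.py <<'E'
from st import *
import cv2
o=st();print(o['contact_force'])
from inc import *
from vis import onz
T=R.from_rotvec(o['tool_rot']).as_matrix();x=o['tool_pos']
print('spin to level',np.degrees(np.arctan2(T[2,1],T[2,0])))
print('tin',onz('top',(270.6,255.9),.06).round(3))
t=get_image('top');cv2.imwrite('pics/t7.png',t[:,:,::-1]);cv2.imwrite('pics/s7.png',get_image('side')[:,:,::-1])
L=lambda p:(p@cx,p@cy)
m=np.array([.5005,.299,0]);off=x*0
for dr in(0,.01,.02,.03):
  for dl in(0,-.02):
    # cup: grip->tcp, cup sits ~11 mm lower in the hand
    tcp=m+cx*(dr-.075)+cy*dl+zz*(.004+.091+.011)+.019*T[:,2]
    q=o['q'];print(dr,dl,'tcp',tcp.round(3),L(tcp))
    q=follow(q,[P(.51,-.3,.18),P(.51,-.083,.18),P(.51,.1,.18),P(.51,.2,.18),tcp+.05*zz,tcp,tcp-.06*T[:,2]],T,verbose=(dr==.03 and dl==0) or (dr==0 and dl==0))
    print(q.round(2))
E
python3 t10.py
```

```text
28.18 [-1.2171, -0.1399, 2.0765, 1.0316, 1.2258, -0.2162] [0.46, -0.38, 0.1928] [[0.563, 0.179, 0.807], [0.103, -0.984, 0.146], [0.82, 0.002, -0.572]]
[-0.15115065  0.56155726 -0.58770986]
spin to level 0.11297443712122511
tin [0.42 0.14 0.06]
0 0 tcp [0.442 0.289 0.095] (np.float64(0.4835013477171317), np.float64(0.21266021501448057))
[0.552, -0.212, 0.18] 4 [-0.84, -0.31, 2.24, 1.07, 0.92, -0.01] poserr mm 0.0 tilt 0.0 maxdq 0.11
[0.517, 0.002, 0.18] 5 [-0.39, -0.78, 2.53, 0.78, 0.67, 0.56] poserr mm 0.0 tilt 0.0 maxdq 0.17
[0.487, 0.183, 0.18] 4 [0.25, -0.76, 2.52, -0.13, 0.43, 1.73] poserr mm 0.0 tilt 0.0 maxdq 0.37
[0.47, 0.281, 0.18] 2 [0.56, -0.56, 2.41, -0.73, 0.47, 2.47] poserr mm 0.0 tilt 0.0 maxdq 0.41
[0.442, 0.289, 0.145] 1 [0.63, -0.54, 2.46, -0.9, 0.47, 2.68] poserr mm 0.0 tilt 0.0 maxdq 0.21
[0.442, 0.289, 0.095] 1 [0.61, -0.47, 2.49, -1.02, 0.4, 2.81] poserr mm 9.1 tilt 0.92 maxdq 0.13
[0.393, 0.281, 0.129] 2 [0.7, -0.67, 2.56, -0.91, 0.55, 2.72] poserr mm 0.1 tilt 0.01 maxdq 0.13
[ 0.7  -0.67  2.56 -0.91  0.55  2.72]
0 -0.02 tcp [0.445 0.27  0.095] (np.float64(0.483
[... 882 characters left out ...]
 0.56] poserr mm 0.0 tilt 0.0 maxdq 0.17
[0.487, 0.183, 0.18] 4 [0.25, -0.76, 2.52, -0.13, 0.43, 1.73] poserr mm 0.0 tilt 0.0 maxdq 0.37
[0.47, 0.281, 0.18] 2 [0.56, -0.56, 2.41, -0.73, 0.47, 2.47] poserr mm 0.0 tilt 0.0 maxdq 0.41
[0.471, 0.294, 0.145] 1 [0.59, -0.45, 2.4, -0.92, 0.42, 2.69] poserr mm 0.0 tilt 0.0 maxdq 0.22
[0.471, 0.294, 0.095] 1 [0.56, -0.38, 2.43, -1.02, 0.35, 2.79] poserr mm 11.7 tilt 1.23 maxdq 0.1
[0.423, 0.286, 0.129] 2 [0.65, -0.57, 2.51, -0.94, 0.48, 2.74] poserr mm 3.0 tilt 0.32 maxdq 0.11
[ 0.65 -0.57  2.51 -0.94  0.48  2.74]
0.03 -0.02 tcp [0.475 0.275 0.095] (np.float64(0.5135013477171317), np.float64(0.19266021501448058))
[ 0.59 -0.63  2.54 -0.85  0.46  2.62]
```

```bash
cat > t11.py <<'E'
from inc import *
o=get_obs();T=R.from_rotvec(o['tool_rot']).as_matrix()
m=np.array([.5005,.299,0])
q0=follow(o['q'],[P(.51,-.3,.18),P(.51,-.083,.18),P(.51,.1,.18),P(.51,.2,.18)],T,verbose=False)
for dr in(-.02,-.01,0,.01):
  for dl in(0,-.015,-.025,-.032):
    tcp=m+cx*(dr-.075)+cy*dl+zz*(.004+.091+.011)+.019*T[:,2]
    q=follow(q0,[tcp+.05*zz],T,verbose=False);r=[]
    for h in(.02,.01,0,-.005):
        q=ik(q,tcp+h*zz,T,0,.61,'lsq');r.append(round(float(np.linalg.norm(F(q)[0]-tcp-h*zz)*1e3),1))
    qr=follow(q,[tcp-.03*T[:,2]],T,verbose=False);r.append('retreat %.1f'%(np.linalg.norm(F(qr)[0]-tcp+.03*T[:,2])*1e3))
    print(dr,dl,r,q.round(2)[[2,3]])
E
python3 t11.py
```

```text
-0.02 0 [0.0, 4.1, 8.7, 11.1, 'retreat 0.0'] [ 2.53 -1.02]
-0.02 -0.015 [0.0, 0.0, 3.9, 6.3, 'retreat 2.8'] [ 2.55 -1.02]
-0.02 -0.025 [0.0, 0.0, 0.5, 2.9, 'retreat 8.6'] [ 2.56 -1.02]
-0.02 -0.032 [0.0, 0.0, 0.0, 0.5, 'retreat 12.6'] [ 2.57 -1.02]
-0.01 0 [0.8, 5.3, 9.9, 12.3, 'retreat 0.0'] [ 2.51 -1.02]
-0.01 -0.015 [0.0, 0.7, 5.3, 7.7, 'retreat 0.0'] [ 2.53 -1.02]
-0.01 -0.025 [0.0, 0.0, 2.1, 4.5, 'retreat 2.0'] [ 2.54 -1.02]
-0.01 -0.032 [0.0, 0.0, 0.0, 2.2, 'retreat 5.9'] [ 2.55 -1.02]
0 0 [1.9, 6.4, 11.0, 13.4, 'retreat 0.2'] [ 2.49 -1.02]
0 -0.015 [0.0, 2.0, 6.7, 9.0, 'retreat 0.0'] [ 2.51 -1.02]
0 -0.025 [0.0, 0.0, 3.6, 6.0, 'retreat 0.0'] [ 2.52 -1.02]
0 -0.032 [0.0, 0.0, 1.4, 3.8, 'retreat 0.0'] [ 2.53 -1.02]
0.01 0 [3.0, 7.4, 12.0, 14.3, 'retreat 1.4'] [ 2.47 -1.02]
0.01 -0.015 [0.0, 3.2, 7.9, 10.2, 'retreat 0.0'] [ 2.49 -1.02]
0.01 -0.025 [0.0, 0.3, 4.9, 7.3, 'retreat 0.0'] [ 2.5  -1.02]
0.01 -0.032 [0.0, 0.0, 2.8, 5.2, 'retreat 0.0'] [ 2.51 -1.02]
```

```bash
python3 - <<'E'
from inc import *
o=get_obs();T=R.from_rotvec(o['tool_rot']).as_matrix();m=np.array([.5005,.299,0])
tcp=m+cx*(-.008-.075)+cy*-.022+zz*(.004+.091+.011)+.019*T[:,2]
inc([P(.505,-.29,.182),P(.505,-.083,.182),P(.505,.08,.182),P(.505,.18,.182),tcp+.05*zz,tcp+.015*zz],45)
E
```

```text
5 x [11.6, -31.8, 20.3] -> [0.546, -0.203, 0.182]
5 x [0.4, -41.4, 0.4] -> [0.512, 0.001, 0.182]
4 x [0.4, -40.7, 0.4] -> [0.485, 0.162, 0.182]
3 x [0.3, -33.3, 0.3] -> [0.468, 0.261, 0.182]
2 x [-23.5, -5.6, -1.5] -> [0.438, 0.266, 0.145]
1 x [-28.7, -0.1, 20.0] -> [0.438, 0.266, 0.11]
```

>>> servo_tool([
  [0, 11.6, -31.8, 20.3, 0],
  [0, 11.6, -31.8, 20.3, 0],
  [0, 11.6, -31.8, 20.3, 0],
  [0, 11.6, -31.8, 20.3, 0],
  [0, 11.6, -31.8, 20.3, 0],
  [0, 0.4, -41.4, 0.4, 0],
  [0, 0.4, -41.4, 0.4, 0],
  [0, 0.4, -41.4, 0.4, 0],
  [0, 0.4, -41.4, 0.4, 0],
  [0, 0.4, -41.4, 0.4, 0],
  [0, 0, 0, 0, 0],
])

```text
t: 29.65
tool_pos: [0.5116, 0.0045, 0.1823]
tool_rot: [-2.701, -0.252, -1.41]
contact_force: [0.4, 0.3, -0.5]
opening: 0.0133
grip_force: 79.3
```

>>> servo_tool([
  [0, 0.4, -27, 0.4, 0],
  [0, 0.4, -27, 0.4, 0],
  [0, 0.4, -27, 0.4, 0],
  [0, 0.4, -27, 0.4, 0],
  [0, 0.4, -27, 0.4, 0],
  [0, 0.4, -27, 0.4, 0],
  [0, 0.3, -25, 0.3, 0],
  [0, 0.3, -25, 0.3, 0],
  [0, 0.3, -25, 0.3, 0],
  [0, 0.3, -25, 0.3, 0],
  [0, 0, 0, 0, 0],
])

```text
t: 31.02
tool_pos: [0.4707, 0.2606, 0.1827]
tool_rot: [-2.706, -0.246, -1.408]
contact_force: [-0.1, -0.1, -1.9]
opening: 0.0131
grip_force: 79.3
```

```bash
python3 - <<'E'
from inc import *
import st
o=st.st();T=R.from_rotvec(o['tool_rot']).as_matrix();m=np.array([.5005,.299,0]);print(o['contact_force'])
print('spin level',np.degrees(np.arctan2(T[2,1],T[2,0])))
tcp=m+cx*(-.008-.075)+cy*-.022+zz*(.004+.091+.011)+.019*T[:,2]
inc([tcp+.05*zz,tcp+.015*zz],45)
# balls: compare pictures
import cv2
t=st.get_image('top');s=st.get_image('side');w=st.get_image('wrist')
for n,i in(('t',t),('s',s),('w',w)): cv2.imwrite(f'pics/{n}8.png',i[:,:,::-1])
a=cv2.imread('pics/top0.png')[:,:,::-1].astype(int);d=(t.astype(int)-a);
m=(d.mean(2)>60).astype(np.uint8);n,L,S,ce=cv2.connectedComponentsWithStats(m)
print('new bright',[(S[k,4],ce[k].round().tolist()) for k in range(1,n) if S[k,4]>6])
g=t[205:260,405:465].astype(int);cr=g[...,0]-g[...,2];print('dish cream px',((cr>12)&(g[...,0]>130)).sum())
g=a[205:260,405:465];print('before',((g[...,0]-g[...,2]>12)&(g[...,0]>130)).sum())
E
```

```text
31.02 [0.5032, -0.6165, 2.4357, -0.6199, 0.4658, 2.3269] [0.4707, 0.2606, 0.1827] [[0.564, 0.179, 0.806], [0.104, -0.984, 0.146], [0.819, 0.002, -0.574]]
[-0.12522534 -0.13177038 -1.88164624]
spin level 0.12859013560265162
2 x [-24.5, -5.9, -2.1] -> [0.438, 0.266, 0.145]
1 x [-28.7, -0.1, 20.1] -> [0.438, 0.266, 0.11]
new bright [(np.int32(10), [310.0, 168.0]), (np.int32(57), [311.0, 174.0]), (np.int32(40), [321.0, 182.0]), (np.int32(36), [304.0, 185.0]), (np.int32(99), [214.0, 194.0]), (np.int32(68), [316.0, 204.0]), (np.int32(23), [227.0, 205.0]), (np.int32(15), [209.0, 207.0]), (np.int32(32), [224.0, 281.0]), (np.int32(38), [224.0, 285.0]), (np.int32(67), [62.0, 316.0]), (np.int32(11), [234.0, 316.0]), (np.int32(35), [79.0, 324.0]), (np.int32(54), [105.0, 338.0]), (np.int32(34), [78.0, 348.0]), (np.int32(20), [341.0, 387.0]), (np.int32(8), [319.0, 385.0]), (np.int32(13), [311.0, 387.0]), (np.int32(13), [349.0, 403.0]), (np.int32(25), [323.0, 447.0]), (np.int32(8), [290.0, 451.0]), (np.int32(74), [254.0, 465.0])]
dish cream px 234
before 0
```

>>> servo_tool([
  [0, -24.5, -6, -2, 0],
  [0, -24.5, -6, -2, 0],
  [0, -14.4, 0, 10, 0],
  [0, -14.4, 0, 10, 0],
  [0, 0, 0, 0, 0],
])

```text
t: 31.8
tool_pos: [0.4371, 0.2644, 0.1081]
tool_rot: [-2.709, -0.242, -1.407]
contact_force: [-0.8, -0.6, -0.8]
opening: 0.0132
grip_force: 79.4
```

>>> servo_tool([
  [0, -3.3, 0, 2.3, 0],
  [0, 0, 0, 0, 0],
])

```text
t: 32.05
tool_pos: [0.4381, 0.266, 0.107]
tool_rot: [-2.704, -0.242, -1.412]
contact_force: [1.4, 0.1, -2.1]
opening: 0.0132
grip_force: 79.4
```

```bash
python3 - <<'E'
from inc import *
import st,cv2
o=st.st();T=R.from_rotvec(o['tool_rot']).as_matrix();x=o['tool_pos'];print(o['contact_force'])
for z in(-.004,):print('down',(T.T@[0,0,z]*1e3).round(1))
# cup pose in hand: fit rim ellipse in the wrist picture (balls gone)
from wr import wproj
im=st.get_image('wrist');cv2.imwrite('pics/w9.png',im[:,:,::-1])
g=cv2.cvtColor(im,cv2.COLOR_RGB2GRAY)
for y in range(130,300,7): print(''.join(' .:-=+*#%@'[min(9,int(g[y,x])//26)] for x in range(200,440,3)))
E
```

```text
32.05 [0.5734, -0.5283, 2.5259, -0.9921, 0.3874, 2.7608] [0.4381, 0.266, 0.107] [[0.562, 0.177, 0.808], [0.102, -0.984, 0.145], [0.821, 0.001, -0.571]]
[ 1.35885326  0.07614983 -2.07998796]
down [-3.3 -0.   2.3]
-----------------------------:###############*=---------------------------------
------------------------------**+*###***####*#+---------------------------------
--------------------------------------------------------------------------------
---------::---------------------------------------------------------------------
--------------------------------------------------------------------------------
--------------------------------------------------------------------------------
----------------------------------------------------------------------:---------
-----------------------------=*###+*+=-++**##**-----------------------:---------
------------------------=##+--------------------=*#*----------------------------
---------------------*#+-----------------------------##-------------------------
-------------------**=---------------------------------+*+--------------------
[... 436 characters left out ...]
-----------------------------+#*--------------------
---------*##+****##*=-----------------------------------**+----------.:---------
-------+*#######**#-***---------=*#***#*##*+----------*#+------------...--------
------*#*#*++##%*#**--**#+---=#############**#*---=**#=-------------------------
-----*#*+*****###*=+*=----*##**######**######***##=-----------------------------
----+*#**##*+*+*#**#***----------*########+=----------*+------------------------
---+##*##**+***********------***-:---------:=***----=***------------------------
---+****##****##**##**=-----****:::.......-.:****---:+*#------------------------
---##%*+***#*##***#*#--:::::#*#*:...........:****::::-*+------------------------
```

```bash
python3 - <<'E'
from wr import *
from station import get_obs
o=get_obs();x=o['tool_pos'];T=R.from_rotvec(o['tool_rot']).as_matrix();Rc=np.c_[cx,cy,zz]
ph=np.linspace(0,2*np.pi,73)
def pt(a,p): return x-.019*T[:,2]+T@[p[0],p[1],p[2]]+Rc@Ry(p[3])@((np.array(a)-[-75,0,91])/1e3)
def f(p):
    e=np.array([wproj(pt((40*np.cos(a),40*np.sin(a),75),p),x,T) for a in ph]);h=wproj(pt((40,0,104),p),x,T)
    return np.r_[e[:,0].min()-246,e[:,0].max()-380,e[:,1].min()-179,e[:,1].max()-272,h[1]-141]
s=least_squares(f,[0,0,0,0.01],diff_step=1e-4,x_scale=[.01,.01,.01,.05]);p=s.x
print('shift mm',(p[:3]*1e3).round(1),'tilt deg',np.degrees(p[3]).round(2),'res',f(p).round(1))
b=pt((0,0,0),p);print('cup base centre',b.round(4),'offset from mat',(b-[.5005,.299,.004]).round(4),'lowest',min(pt((29*np.cos(a),29*np.sin(a),0),p)[2] for a in ph).round(4))
E
```

```text
shift mm [ 2.7 -1.6  1.9] tilt deg 7.33 res [-0.   0.  -0.1 -0.   0.1]
cup base centre [0.4874 0.2759 0.0192] offset from mat [-0.0131 -0.0231  0.0152] lowest 0.0155
```

```bash
python3 - <<'E'
from inc import *
o=get_obs();q=o['q'];x0,T0=F(q)
for pre in ([],[[0,0,5,0,0]]):
  qq=run(q,pre,0,.61,'lsq')
  for k in range(6):
    qq=run(qq,[[0,-3.3,0,2.3,0]],0,.61,'lsq');x,T=F(qq)
    print(k,((x-x0)*1e3).round(1),'rot deg (cup axes)',np.degrees(np.c_[cx,cy,zz].T@R.from_matrix(T@T0.T).as_rotvec()).round(2),qq[3].round(3))
E
```

```text
0 [ 0. -0. -4.] rot deg (cup axes) [0. 0. 0.] -1.019
1 [-0.3 -1.1 -6.6] rot deg (cup axes) [0.04 0.12 0.06] -1.02
2 [-0.6 -2.2 -9.1] rot deg (cup axes) [0.08 0.25 0.12] -1.02
3 [ -0.9  -3.3 -11.6] rot deg (cup axes) [0.12 0.37 0.18] -1.02
4 [ -1.3  -4.4 -14.1] rot deg (cup axes) [0.16 0.5  0.25] -1.02
5 [ -1.6  -5.5 -16.6] rot deg (cup axes) [0.21 0.63 0.31] -1.02
0 [ 0.9 -4.9 -4. ] rot deg (cup axes) [-0.  0. -0.] -0.994
1 [ 0.9 -5.  -7.9] rot deg (cup axes) [0.   0.01 0.01] -1.02
2 [  0.5  -6.1 -10.4] rot deg (cup axes) [0.05 0.14 0.07] -1.02
3 [  0.2  -7.3 -12.9] rot deg (cup axes) [0.09 0.26 0.13] -1.02
4 [ -0.1  -8.4 -15.4] rot deg (cup axes) [0.13 0.39 0.19] -1.02
5 [ -0.5  -9.5 -17.9] rot deg (cup axes) [0.17 0.51 0.26] -1.02
```

>>> servo_tool([
  [0, 1, 0, 1.6, 0],
  [0, -3.3, 0, 2.3, 0],
  [0, -3.3, 0, 2.3, 0],
  [0, -3.3, 0, 2.3, 0],
  [0, 0, 0, 0, 0],
])

```text
t: 32.72
tool_pos: [0.4386, 0.2641, 0.0966]
tool_rot: [-2.706, -0.246, -1.403]
contact_force: [-0.9, 0.2, -0.7]
opening: 0.0129
grip_force: 79.4
```

>>> servo_tool([
  [0, -3.3, 0, 2.3, 0],
  [0, 0, 0, 0, 0],
])

```text
t: 32.98
tool_pos: [0.4383, 0.2631, 0.0944]
tool_rot: [-2.707, -0.246, -1.4]
contact_force: [0.1, -0.5, -0.7]
opening: 0.013
grip_force: 79.4
```

>>> servo_tool([
  [0, -2.5, 0, 1.7, 0],
  [0, 0, 0, 0, 0],
])

```text
t: 33.22
tool_pos: [0.438, 0.2623, 0.0925]
tool_rot: [-2.707, -0.247, -1.397]
contact_force: [-0.9, 0.9, -1.1]
opening: 0.0128
grip_force: 79.4
```

```bash
python3 - <<'E'
import st
o=st.st();print(o['contact_force'],o['wrist_torque'])
E
```

```text
33.23 [0.5566, -0.5019, 2.5344, -1.0243, 0.3546, 2.791] [0.438, 0.2623, 0.0925] [[0.57, 0.182, 0.801], [0.104, -0.983, 0.149], [0.815, -0.002, -0.579]]
[-0.86838785  0.8745876  -1.091722  ] [-0.12672289  0.61669645 -0.03290154]
```

>>> servo_tool([
  [0, -3.3, 0, 2.3, 0],
  [0, 0, 0, 0, 0],
])

```text
t: 33.48
tool_pos: [0.4379, 0.2614, 0.0904]
tool_rot: [-2.707, -0.248, -1.394]
contact_force: [0.1, 0.5, -0.6]
opening: 0.0128
grip_force: 79.5
```

>>> servo_tool([
  [0, -3.3, 0, 2.3, 0],
  [0, 0, 0, 0, 0],
])

```text
t: 33.72
tool_pos: [0.4384, 0.2612, 0.0899]
tool_rot: [-2.704, -0.249, -1.393]
contact_force: [-1.0, -0.1, 4.3]
opening: 0.0132
grip_force: 80.0
```

>>> servo_tool([
  [0, 0, 0, 0, 0],
  [0, -3, 0, 2.1, 0],
  [0, 0, 0, 0, 0],
], force=35)

```text
t: 34.1
tool_pos: [0.4389, 0.261, 0.0894]
tool_rot: [-2.701, -0.25, -1.393]
contact_force: [-4.5, 0.0, 10.3]
opening: 0.013
grip_force: 80.9
```

>>> servo_tool([
  [0, -3, 0, 2.1, 0],
  [0, 0, 0, 0, 0],
])

```text
t: 34.35
tool_pos: [0.4395, 0.2609, 0.089]
tool_rot: [-2.698, -0.251, -1.392]
contact_force: [-6.7, -1.0, 14.8]
opening: 0.0127
grip_force: 81.5
```

>>> servo_tool([
  [0, -3, 0, 2.1, 0],
  [0, 0, 0, 0, 0],
])

```text
t: 34.6
tool_pos: [0.4393, 0.2606, 0.0874]
tool_rot: [-2.697, -0.253, -1.39]
contact_force: [-8.2, 0.6, 16.1]
opening: 0.013
grip_force: 82.0
```

>>> servo_tool([
  [0, -3, 0, 2.1, 0],
  [0, 0, 0, 0, 0],
  [0, -3, 0, 2.1, 0],
  [0, 0, 0, 0, 0],
])

```text
t: 35.1
tool_pos: [0.4405, 0.2603, 0.0869]
tool_rot: [-2.691, -0.255, -1.39]
contact_force: [-13.4, 0.8, 25.2]
opening: 0.0131
grip_force: 83.2
```

```bash
python3 - <<'E'
import st,cv2
o=st.st();print(o['contact_force'],o['grip_force'])
im=st.get_image('wrist');cv2.imwrite('pics/w10.png',im[:,:,::-1])
g=cv2.cvtColor(im,cv2.COLOR_RGB2GRAY)
for y in list(range(110,190,5))+list(range(190,300,7)): print(y,''.join(' .:-=+*#%@'[min(9,int(g[y,x])//26)] for x in range(200,440,3)))
E
```

```text
35.1 [0.5311, -0.4947, 2.5422, -1.0246, 0.31, 2.7832] [0.4405, 0.2603, 0.0869] [[0.569, 0.195, 0.799], [0.101, -0.981, 0.167], [0.816, -0.014, -0.578]]
[-13.37297332   0.78498726  25.22875806] 83.2339346408844
110 ------------------------------*###############----------------------------------
115 -----------------------------:################=---------------------------------
120 -----------------------------.****************+---------------------------------
125 -----------------------------:####*###########*---------------------------------
130 ------------------------------*#*%%#%%%%###**##---------------------------------
135 --------::----------------------------------------------------------------------
140 --------..----------------------------------------------------------------------
145 --------------------------------------------------------------------------------
150 --------------------------------------------------------------------------------
155 --------------------------------------------------------------------------------
160 ------------------------------------
[... 1129 characters left out ...]
---------....-------
246 ----#*#*****##*#****=-----------------------------------+#*---------------------
253 --*##****+*##***#**-#**---------*************=--------*#*-----------------------
260 -+****##*****#******=-*#*+---*##*#*##*#**##*###*---**#=-------------------------
267 +*#***#+++**##**##****---=##***#######*#####****##+-----------------------------
274 #*#####*#*+***###*##*#----------=*#########==---------+=------------------------
281 ######*****#**+#*****=----------------------------------------------------------
288 ###******+#####*+*#**:------****:::.......::-***=-------------------------------
295 *+*#####**#***#**####----:::****:...........:****:::---.------------------------
```

>>> servo_tool([
  [0, 2, 0, -1.4, 0],
  [0, 2, 0, -1.4, 0],
  [0, 0, 0, 0, 0],
])

```text
t: 35.52
tool_pos: [0.4381, 0.2578, 0.0866]
tool_rot: [-2.701, -0.256, -1.382]
contact_force: [-2.7, 1.5, 10.3]
opening: 0.0131
grip_force: 80.7
```

>>> servo_tool([
  [0.2, 0, 0, 0, 0],
  [0.22, 0, 0, 0, 0],
  [0.25, 0, 0, 0, 0],
  [0.3, 0, 0, 0, 0],
])

```text
t: 36.02
tool_pos: [0.4351, 0.2549, 0.0808]
tool_rot: [-2.712, -0.253, -1.372]
contact_force: [-0.7, -0.3, -0.7]
opening: 0.0255
grip_force: 0.0
```

>>> servo_tool([
  [0.6, 0, 0, 0, 0],
  [0.9, 0, 0, 0, 0],
  [1, 0, 0, 0, 0],
  [1, 0, 0, 0, 0],
  [1, 0, 0, 0, 0],
])

```text
t: 36.65
tool_pos: [0.4354, 0.2552, 0.0815]
tool_rot: [-2.711, -0.253, -1.373]
contact_force: [0.0, -0.0, 0.0]
opening: 0.0854
grip_force: 0.0
```

```bash
python3 - <<'E'
import st,cv2
o=st.st();print(o['contact_force'],o['grip_force'])
im=st.get_image('wrist');cv2.imwrite('pics/w11.png',im[:,:,::-1])
g=cv2.cvtColor(im,cv2.COLOR_RGB2GRAY)
for y in list(range(90,190,7))+list(range(190,400,8)): print(y,''.join(' .:-=+*#%@'[min(9,int(g[y,x])//26)] for x in range(170,470,4)))
from inc import *
T=R.from_rotvec(o['tool_rot']).as_matrix();follow(o['q'],[o['tool_pos']-.05*T[:,2],o['tool_pos']-.08*T[:,2],o['tool_pos']-.05*T[:,2]+.1*zz,],T)
E
```

```text
36.65 [0.5298, -0.5061, 2.5523, -0.9822, 0.3241, 2.7396] [0.4354, 0.2552, 0.0815] [[0.582, 0.189, 0.791], [0.106, -0.982, 0.156], [0.807, -0.007, -0.591]]
[ 0.04354199 -0.00350842  0.04016571] 0.0
90 ------------------------------------------------------------::------.......
97 ----------------------------%##*########=----------------------------------
104 ----------------------------####**##*#**+---------------------------------=
111 ----------------------------#############---------------------------%%%%@==
118 ----------------------------####%######**----------------------------@@@*==
125 ------------..------------------------------------------------------=%@@===
132 ---------------------------------------------------------------------=@+===
139 ----------------------------------------------------------------------%+===
146 -----------------------------------------------------------::--------:=@===
153 ----------------------------------------------------------------------=#===
160 ----------------------------------------------------------------------:-@+=
167 ---------------------
[... 2049 characters left out ...]
.**::
366 :........----------------------..........-----------------------........:::
374 ::......-----------------------..........-----------------------:......::::
382 :::..:.-----------:--------------:::::-----------------.---------:....:::::
390 :.:.:::---------..:-------------:..::.:--------------:.-----------:::::::.:
398 .::::.:::----:.:.:.--------------::..:---------------::....-----::::..:::::
[0.396, 0.247, 0.111] 2 [0.61, -0.68, 2.58, -0.79, 0.48, 2.56] poserr mm 13.2 tilt 0.64 maxdq 0.13
[0.372, 0.243, 0.129] 1 [0.66, -0.76, 2.58, -0.74, 0.59, 2.53] poserr mm 23.5 tilt 1.17 maxdq 0.11
[0.396, 0.247, 0.211] 2 [0.58, -0.97, 2.55, -0.48, 0.71, 2.19] poserr mm 9.0 tilt 0.5 maxdq 0.21
```

Everything is released and the cup is standing. I'll withdraw upward with the fingers open, straddling the handle.

>>> servo_tool([
  [1, 4, 0, -15, 0],
  [1, 10, 0, -15, 0],
  [1, 24, 0, -17.7, 0],
  [1, 24, 0, -17.7, 0],
  [1, 24, 0, -17.7, 0],
  [1, 32, 0, -23.5, 0],
  [1, 32, 0, -23.5, 0],
  [1, 32, 0, -23.5, 0],
  [1, 32, 0, -23.5, 0],
  [1, 0, 0, 0, 0],
])

```text
t: 37.95
tool_pos: [0.4204, 0.2505, 0.3645]
tool_rot: [-2.704, -0.251, -1.382]
contact_force: [0.0, -0.2, -0.5]
opening: 0.0856
grip_force: 0.0
```

```bash
cat > t12.py <<'E'
import st,cv2
from wr import *
from vis import proj,onz
o=st.st();print(o['contact_force']);x=o['tool_pos'];T=R.from_rotvec(o['tool_rot']).as_matrix()
t=st.get_image('top');s=st.get_image('side');w=st.get_image('wrist')
for n,i in(('t',t),('s',s),('w',w)): cv2.imwrite(f'pics/{n}12.png',i[:,:,::-1])
g=cv2.cvtColor(s,cv2.COLOR_RGB2GRAY)
print('side mat'); 
for y in range(270,356,3): print(y,''.join('o' if (int(p[0])-int(p[2])>45 and p[0]>110) else ' .:-=+*#%@'[min(9,int(p.mean())//26)] for p in s[y,375:465]))
# balls in the dish (side, top): Hough on enlarged crops
for n,i,(u,v) in(('top',t,(435,232)),('side',s,(199,245))):
    c=cv2.resize(i[v-30:v+30,u-35:u+35],None,fx=8,fy=8,interpolation=cv2.INTER_CUBIC)
    h=cv2.HoughCircles(cv2.cvtColor(c,cv2.COLOR_RGB2GRAY),cv2.HOUGH_GRADIENT,1,36,param1=60,param2=14,minRadius=20,maxRadius=34)
    print(n,0 if h is None else [(round(u-35+a/8,1),round(v-30+b/8,1)) for a,b,_ in h[0]])
    cr=i[v-30:v+30,u-35:u+35].astype(int);print(' cream px',((cr[...,0]-cr[...,2]>12)&(cr[...,0]>120)).sum())
a=cv2.imread('pics/top0.png')[:,:,::-1].astype(int)
for nm,(u,v) in dict(lensL=(213,163),lensR=(422,163),tin=(271,257),driver=(340,243),dish=(435,232)).items():
    d=np.abs(t[v-30:v+30,u-24:u+24].astype(int)-a[v-30:v+30,u-24:u+24]).mean(2);print(nm,'changed px',(d>40).sum())
E
python3 t12.py
```

```text
37.95 [0.5427, -0.9243, 2.2857, -0.3597, 0.8961, 2.0211] [0.4204, 0.2505, 0.3645] [[0.576, 0.189, 0.795], [0.103, -0.982, 0.159], [0.811, -0.01, -0.585]]
[ 0.0200536  -0.20411739 -0.4540988 ]
side mat
270 %%%%%#=-------::::::::::::::----------:......::::::::::::-----:::::-----------------------
273 %%%%%%#+-----------:::..--------------......:-------:::::::::::::::-----------------------
276 %%%%%%#+-----------:::::-------------:.....:-----------::::::::::::-----------------------
279 %%%##**=----------:::::--------------......:-----------::::::-----------------------------
282 ++***+=-----------------------------:.....:------------:::::------------------------------
285 ++====------------------------------......:------------:....:-----------------------------
288 +=====------------------------------......:-----------------------------------------------
291 ====------------------------------:......:------------------------------------------------
294 =----------------------------=+++++++++++++=----------------------------------------------
297 ------------------------=+++============
[... 1731 characters left out ...]
-----------------------------
354 ------------------------------------------------------------------------------------------
top [(np.float32(438.7), np.float32(233.3)), (np.float32(444.1), np.float32(244.3)), (np.float32(423.6), np.float32(244.4)), (np.float32(448.7), np.float32(218.8)), (np.float32(417.7), np.float32(231.8)), (np.float32(449.7), np.float32(246.1)), (np.float32(435.1), np.float32(248.2))]
 cream px 236
side [(np.float32(196.8), np.float32(238.8)), (np.float32(215.1), np.float32(244.2)), (np.float32(210.1), np.float32(239.2)), (np.float32(201.8), np.float32(252.7))]
 cream px 299
lensL changed px 0
lensR changed px 0
tin changed px 93
driver changed px 50
dish changed px 101
```

```bash
python3 - <<'E'
from vis import *
b=onz('side',(413.5,306),.079);print('cup rim centre at z=.079',b.round(4),'rel mat',(b[:2]-[.5005,.299]).round(4))
from path import cx,cy
ph=np.linspace(0,2*np.pi,60)
e=proj('side',[b+.04*np.array([np.cos(a),np.sin(a),0]) for a in ph]);print('upright rim px: x',e[:,0].min().round(1),e[:,0].max().round(1),'y',e[:,1].min().round(1),e[:,1].max().round(1))
h=b+cx*.053+[0,0,.029];print('upright hook top px',proj('side',h).round(1),'handle end',proj('side',b-cx*.092+[0,0,.041]).round(1))
s0=cv2.imread('pics/side0.png')[:,:,::-1].astype(int);s=cv2.imread('pics/s12.png')[:,:,::-1].astype(int)
for nm,(u,v) in dict(tin=(371,280),driver=(295,275),lensR=(168,305),lensL=(405,392),dish=(199,247)).items():
    d=np.abs(s[v-22:v+22,u-22:u+22]-s0[v-22:v+22,u-22:u+22]).mean(2);print(nm,(d>40).sum())
for n,im,(u,v) in(('top','t12',(435,232)),('side','s12',(199,245))):
    c=cv2.imread(f'pics/{im}.png')[v-24:v+22,u-30:u+30,::-1].astype(int);m=(c[...,0]-c[...,2]>10)&(c[...,0]>100)
    print(n);[print(''.join('o' if m[y,x] else ' .:-=+*#%@'[min(9,c[y,x].sum()//77)] for x in range(60))) for y in range(46)]
E
```

```text
cup rim centre at z=.079 [0.4913 0.272  0.079 ] rel mat [-0.0092 -0.027 ]
upright rim px: x 397.1 430.0 y 292.7 319.8
upright hook top px [[413.1 317.2]] handle end [[419.3 267. ]]
tin 15
driver 188
lensR 0
lensL 0
dish 105
top
------------------------------------------------------------
------------------------------------------------------------
------------------------+#@@@@@@@%#*=-----------------------
--------------------=*%@@#*+====+*#%@%*=--------------------
------------::----=#@@*+==---==-=====*%%#=--:::-------------
------------:::--=#@*-----=========--==*%%+:...:------------
-----------::::-*@*-------------=====--==#%#=.:-------------
---------------#@*-----+#%%%%#----=======-+%%=--------------
-------------=#@*---*@@@@@%%%@@@%=---=====-=#%+-------------
-------------*%=-=#@@@%%%%%%%%%%@@@#---==-=-+%%=------------
------------+@==#@@%%%%%%%%%%%%%%%%%%*---====+%%=-----------
-----------=%*=#@%%%%%%%%%%%%%%%%%%%%%#--====-=**-----------
----------=#%=%@%%%%%%%%%%%%%%%%%%%%%%%%=-==-=-*#+----------
----------+@+%@%%%%%%%%%%%%%%%%%%%%%%%%%%=-==--+%%----------
---------=##*##%%%
[... 4044 characters left out ...]
*==+#%%%%##*=========-::----+
---------==+*##%%%%%%%%%%%%%%%%#**#%%%##*+==========-::----*
---------====+*###%%%%%%%%%%%%%%%%%###*=============-:----=*
----------=====++*###%%%%%%%%%%####*+==============-::---=+#
----------========++**#########*+==================-:----=*%
-----------=======================================-:-----+#%
------------=====================================-::----=*%%
--::--------====================================-::-----=#%%
-:::---------===================================::--=---+#%%
--::----------================================---------=*%%%
---------------==============================----------+#%%%
----------------===========================-----------=*%%%%
```

The top view shows eight balls, all inside the dish. The cup is upright on the mat with its base 28 mm off centre, inside the edge, and the arm is clear of everything.

```bash
python3 -c "
from station import *
print(finish_job())"
```

```text
the job is handed in; nothing more can be done
None
```

The job is handed in: all eight balls are in the dish, and the empty cup stands upright on the mat (about 28 mm off centre) and released; the lenses and tin look unmoved, the driver was not confirmed by its own measurement, and the arm was clear at about 38 s of the 58 s allowed.

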